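Refill the mint dispenser from the dial-top jar

ROBOT

A 6-joint arm with a two-finger parallel gripper is mounted at the origin on a cart in front of the work surface, level with it; the furniture and walls round the work are solid. World frame = base frame: x ahead of the robot, y to its left, z up, the work surface at z = 0. Lengths are in m, angles in rad, forces in N, time in s.
With the tool pointing down it reaches from about 0.375 to 0.925 m from the base axis. Payload 5.7 kg.
Tool frame: the origin (TCP) lies midway between the tips of the shut fingers; the grasp point (between the pads) lies 19 mm behind it (ctrl.tcp_to_grasp is the distance from the TCP to the grasp point, in m); z points along the fingers, y is the direction in which the jaws open and shut (so a half turn about z gives the same grasp; the last joint's range is limited). The gripper opens to 85 mm and grips with 20 to 120 N. Pads are 22 mm wide; open, the fingers measure 114 mm over their backs; the gripper's body (76 mm by 85 mm) begins 54 mm behind the grasp point. The pads swing forward as they close: fully open they stand 13 mm farther back than shut.
Start: joints at [1.083, 0.359, 1.51, -0, 1.272, -0.115], TCP at [0.219, 0.559, 0.209] pointing down, gripper open.
Joint ranges: [-2.97, 2.97], [-1.01, 2.36], [0.21, 2.38], [-0.96, 4.11], [0.2, 2.71], [-2.98, 2.98]. Speed limits (rad/s): [2.39, 2.39, 3.14, 3.14, 3.14, 3.14].

INTERFACE

Orientations are given as a unit quaternion [w, x, y, z].
In Python, from rig import ctrl gives the robot as it stands.
- The arm moves only by the tool carry_out, never from a script. Its argument "motion" is text: rows parted by semicolons, each of 7 numbers parted by spaces: the shift along the tool's x, y, z in mm, then the turn, a rotation vector about the tool's x, y, z in degrees, then the opening, from 0 (shut) to 1 (fully open). In form: tx ty tz rx ry rz gripper; .... A call has 1 to 8 rows; each row shifts and turns the commanded pose from where the row before left it, along the tool's axes as they then stand; what a row does not reach is not made up. A row lasts 1/8 s, in which the tool goes at most 62.5 mm and 10.7 degrees, less where a joint would pass 70% of its speed; a pose out of reach is approached as far as the arm can. A call with a gripper value outside its range is refused whole. The fingers move at their own pace and stop on an object; "grip_force" is the grip in N (left out, the last holds). Time passes only in rows, so rows that do not move let the fingers close. It gives the time, the measured TCP pose, the force and the opening at its end, in the units of the state.
- ctrl.get_state(): the state, without advancing time (a new reading comes with each control period).
- ctrl.get_image(name): name is "side" or "top"; returns a dict with "image" (384x512x3 uint8, red, green, blue), "range_z" (384x512 float32, m along the optical axis (not along the pixel's ray), 0 where there is no reading), "camera_matrix" (3x3 intrinsics, pixels), "dist" ([k1, k2, p1, p2, k3] as OpenCV has them; the pictures are not rectified), "world_from_camera" (4x4, takes a point from camera to world coordinates). Camera axes: x right, y down, z forward; pixel columns grow to the right and rows downward; lengths in m; the calibration is good to about 2 mm. A picture is of the moment at which its call begins.
- ctrl.sign_off(): hands the job in, once; it reports no verdict.
The state is a dict: "time": time; "joint_pos": joint angles; "qd": joint speeds; "tau": joint torques, N m; "position": TCP position; "ee_rot": TCP orientation; "force": force on the tool from outside, world axes, zero at the start; "wrist_torque": the same for the moment, N m; "grip_width": opening from 0.0 (shut) to 1.0 (fully open).
Only numpy, scipy, OpenCV 4.12 (cv2) and the standard library are available. Lean on these libraries where they do the work, as an engineer would, in place of code of your own. Each camera call takes 0.05 s, during which the arm holds its last target.

TASK

Refill the mint dispenser on the desk: slide the shutter under its funnel fully open and turn the dial lid of the slanted jar to its largest opening, then lift the jar, tip it lid-down over the funnel and shake out every mint until all are in the bin (put in by hand any that went astray). Finally stand the jar back upright on its foot on the cork mat with the dial turned fully closed, slide the shutter fully shut, and leave the other things on the desk alone.

Things in the scene. Friction and masses are not known exactly. Their poses are not given: they have to be found in the camera images.
- jar: Refill jar: clear cylinder 66 mm across, 95 mm long, lying back at 45 degrees on a fixed white foot (108 x 62 x 8 mm); 0.32 kg. Origin: centre of the foot's underside; z up, lid to -x. The axis runs from the closed end at (14, 0, 33) mm along (-0.707, 0, 0.707) to the lid's face at (-55, 0, 102). White collar 71 mm across on the last 15 mm; gussets below 46 mm wide. A level inner floor is 40 mm up. It pours over its -x side.
- jar_grip (a point): Middle of the bare cylinder, on its axis 46 mm from the closed end, at (-18.5, 0, 65.5) mm in the jar's frame; grip across it along the jar's y (66 mm wide).
- jar_port (a point): Centre of the port, the only hole in the jar's fixed lid plate: a 72-degree sector from 9 to 30 mm off the axis at the lid's lower edge (lowest when the jar is tipped forward), at (-69.5, 0, 88.2) mm in the jar's frame. Mints leave here when the dial's large opening lies over it. Same axes as the jar.
- dial (a joint): Dial sifter lid, grey disc 69 mm across on the jar. 0 = closed (blank over the port), 1.29 = fine holes, 2.58 = 10 mm hole (mints cannot pass these), 3.87 = largest opening (72-degree sector) over the port; stops at 0 and 3.90 rad. Grows clockwise as seen facing the lid (negative about dial_grip's z). Stays where left; 0.03 N m turns it, less than the standing jar resists.
- dial_grip (a point): Centre of the dial's grip bar (50 mm long, 12 mm thick, 20 mm high), on the dial's axis, 15 mm out from the lid plate; the bar ends 9 mm farther out. z points out of the lid along the axis (45 degrees up on the standing jar), x runs along the bar; turns with the dial.
- dispenser: Mint dispenser, fixed to the desk: clear bin with white base and lid, 104 x 204 mm and 100 mm high, with a dish on its front. Origin: centre of its underside; z up, -x its front with the dish, y along its length (it stands end-on to the robot: its y points away from the robot). Inside: |x| under 47, |y| under 97, z 10 to 96 mm. In the lid a fill hole 64 x 64 mm, centred at (0, -50) mm, under a funnel.
- funnel (a point): Centre of the funnel's open top, at (0, -50, 134) mm in the dispenser's frame. The top is about 90 mm (x) by 80 mm (y), narrowing to the 64 mm fill hole 30 mm below; its wall on the shutter-grip side is upright.
- shutter (a joint): Grey plate that slides under the funnel along the dispenser's +y: 0 = shut (covers the fill hole), 0.074 = fully open; stops at both ends. It stays where it is left; about 1.5 N moves it.
- shutter_grip (a point): Grip bar of the shutter: 30 mm along the slide (dispenser y), 12 mm thick (dispenser x), top 9 mm above this point; 117 mm above the desk. At 0 it is 24 mm from the funnel's upright wall (whose top stands 16 mm above this point) and moves away from it as the shutter opens.
- mat: Cork mat under the jar, 150 x 130 x 3 mm, fixed flat on the desk; origin at the centre of its underside. (Room: the monitor left of the dispenser overhangs the desk from 0.21 m up, its right edge near x 0.51, y 0.06 m; the partition wall is on the right near y -0.70 m. Keep the arm clear of both.)
- stapler: Stapler lying on the desk behind the jar, 131 mm long; leave alone. Origin under its centre.
- pen_cup: Pen cup with pens, 82 mm across and 162 mm high, behind the dispenser; leave alone. Origin under its centre.
- clip_tin: Shallow round tin of clips on the desk behind the jar, 64 mm across and 17 mm high; leave alone. Origin under its centre.
- mint0: White mint: lentil-shaped, 17 mm across and 12 mm thick, 12 g; origin at its centre, z through its thickness. Starts inside the jar; three to seven of the mints are there, the others absent.
- mint1: White mint: lentil-shaped, 17 mm across and 12 mm thick, 12 g; origin at its centre, z through its thickness. Starts inside the jar; three to seven of the mints are there, the others absent.
- mint2: White mint: lentil-shaped, 17 mm across and 12 mm thick, 12 g; origin at its centre, z through its thickness. Starts inside the jar; three to seven of the mints are there, the others absent.
- mint3: White mint: lentil-shaped, 17 mm across and 12 mm thick, 12 g; origin at its centre, z through its thickness. Starts inside the jar; three to seven of the mints are there, the others absent.
- mint4: White mint: lentil-shaped, 17 mm across and 12 mm thick, 12 g; origin at its centre, z through its thickness. Starts inside the jar; three to seven of the mints are there, the others absent.
- mint5: White mint: lentil-shaped, 17 mm across and 12 mm thick, 12 g; origin at its centre, z through its thickness. Starts inside the jar; three to seven of the mints are there, the others absent.
- mint6: White mint: lentil-shaped, 17 mm across and 12 mm thick, 12 g; origin at its centre, z through its thickness. Starts inside the jar; three to seven of the mints are there, the others absent.

How it is judged:
By the outcome, as a careful person would: the job done as asked, in the order asked, and still so for the second after the job is handed in, with the robot touching nothing.
Of mint0, mint1, mint2, mint3, mint4, mint5, mint6 only 3 to 7 are there at a start; the rules pass over those that are not, and their reading is None.
At some moment in a run one of jar may be knocked a few centimetres aside while the robot is not near it.
It also fails if it takes over 208 s, if anything falls off the work surface, if the arm or the gripper's body presses on something with over 40 N, if the wrist force passes 120 N, or if a joint passes its speed limit or range.

## Working session

There is one attempt and no reset: what is moved stays moved. The work goes in short steps, Python scripts to look and compute and a tool call to move; the robot and the scene stay as the last step left them, time stands still between calls to the robot, and variables do not carry over. Pictures are saved under pics/ and viewed, and the job is handed in when it is done.

Besides the shell and the picture viewer there is one more tool, called after "Request:" as a command line: name --argument value ..., lists and objects as JSON in quotes. carry_out: Moves the arm, as the interface text tells. Its arguments: {"type":"object","properties":{"motion":{"type":"string"},"grip_force":{"type":"number"}},"required":["motion"]}

```bash
ls; mkdir -p pics
python3 - <<'E'
from rig import ctrl
import cv2
print(ctrl.get_state())
for n in("side","top"):
    d=ctrl.get_image(n)
    cv2.imwrite(f"pics/{n}0.png",cv2.resize(d["image"][:,:,::-1],None,fx=1.5,fy=1.5))
    print(n,d["camera_matrix"],d["dist"],d["world_from_camera"])
E
```

```text
pics
{'time': 0.0, 'joint_pos': array([ 1.08287947e+00,  3.59525959e-01,  1.51144749e+00, -6.43689828e-06,
        1.27250076e+00, -1.15125220e-01]), 'qd': array([ 1.57190417e-03, -5.60861957e-04, -1.84429612e-04,  6.67353457e-05,
       -3.57321064e-04,  1.30544184e-03]), 'tau': array([ 1.87311351e-03, -5.27627635e+01, -2.78618538e+01, -1.40694679e-04,
        1.32938940e-02,  5.11384906e-05]), 'position': array([0.21820885, 0.55812983, 0.20843542]), 'ee_rot': array([-2.76449541e-04,  1.85317342e-01,  9.82678278e-01, -8.99250842e-04]), 'force': array([-0.10044693,  0.14984603, -0.56923843]), 'wrist_torque': array([ 0.04516695, -0.01440278, -0.00542067]), 'grip_width': 0.997519933573838}
side [[365.88835301   0.         252.84828664]
 [  0.         365.88835301 200.8277099 ]
 [  0.           0.           1.        ]] [-0.10738843  0.          0.          0.          0.        ] [[-0.86544792  0.42615643 -0.26342095  0.80884773]
 [ 0.50089215  0.74685859 -0.4373892   0.1138423 ]
 [ 0.01034198 -0.51048305 -0.85982562  0.84270799]
 [ 0.          0.          0.          1.        ]]
top [[366.76057185   0.         257.30603657]
 [  0.         366.76057185 187.46327709]
 [  0.           0.           1.        ]] [-0.06511883  0.          0.          0.          0.        ] [[-0.01022058 -0.99339373  0.11429973  0.46298265]
 [-0.99994669  0.00998539 -0.00263007 -0.24840894]
 [ 0.00147137 -0.11432052 -0.99344283  1.0034642 ]
 [ 0.          0.          0.          1.        ]]
```

```bash
cat > h.py <<'E'
import numpy as np, cv2
from rig import ctrl
def P(d,u,v,z=None):
    """pixel -> world using range (median 3x3) or plane z"""
    K=d["camera_matrix"];T=d["world_from_camera"]
    n=cv2.undistortPoints(np.array([[[u,v]]],float),K,d["dist"])[0,0]
    r=np.array([n[0],n[1],1.])
    if z is None:
        a=d["range_z"][int(round(v))-1:int(round(v))+2,int(round(u))-1:int(round(u))+2]
        s=np.median(a[a>0]) if (a>0).any() else np.nan
    else:
        s=(z-T[2,3])/(T[:3,:3]@r)[2]
    return T[:3,:3]@(r*s)+T[:3,3]
def cloud(d):
    h,w=d["range_z"].shape
    uu,vv=np.meshgrid(np.arange(w),np.arange(h))
    n=cv2.undistortPoints(np.stack([uu,vv],-1).reshape(-1,1,2).astype(float),d["camera_matrix"],d["dist"])[:,0]
    s=d["range_z"].ravel()
    p=np.c_[n,np.ones(len(n))]*s[:,None]
    T=d["world_from_camera"]
    w_=p@T[:3,:3].T+T[:3,3]; w_[s==0]=np.nan
    return w_.reshape(h,w,3)
def px(d,p):
    T=np.linalg.inv(d["world_from_camera"]);q=T[:3,:3]@np.asarray(p,float)+T[:3,3]
    return cv2.projectPoints(q[None],np.zeros(3),np.zeros(3),d["camera_matrix"],d["dist"])[0][0,0]
def crop(d,name,u0,v0,u1,v1,f=5,marks=()):
    im=np.ascontiguousarray(d["image"][v0:v1,u0:u1,::-1])
    im=cv2.resize(im,None,fx=f,fy=f,interpolation=cv2.INTER_CUBIC)
    im=np.clip(im.astype(float)*1.4,0,255).astype(np.uint8)
    for m in marks:
        q=px(d,m);c=((q[0]-u0+.5)*f,(q[1]-v0+.5)*f)
        cv2.circle(im,(int(c[0]),int(c[1])),4,(0,0,255),1)
    cv2.imwrite("pics/"+name,im)
E
python3 - <<'E'
from h import *
print([a for a in dir(ctrl) if a[0]!='_'], ctrl.tcp_to_grasp)
d=ctrl.get_image("top");np.savez("top.npz",**d)
crop(d,"t1.png",190,150,350,265,5)
crop(d,"t2.png",285,190,350,265,8)
s=ctrl.get_image("side");np.savez("side.npz",**s)
crop(s,"s1.png",220,110,340,275,4)
E
```

```text
['Unreachable', 'get_image', 'get_state', 'sign_off', 'tcp_to_grasp'] 0.0187
```

Run:
```python
from h import *
d=dict(np.load("top.npz"));s=dict(np.load("side.npz"))
def c(x,y,f,u0,v0): return u0+x/f-.5, v0+y/f-.5
def show(n,x,y,f,u0,v0,z,dd=d):
    u,v=c(x,y,f,u0,v0);print(n,np.round(P(dd,u,v,z),4),"depth:",np.round(P(dd,u,v),4))
T1=(5,190,150);T2=(8,285,190);S1=(4,220,110)
show("far L",265,33,*T1,.1);show("far R",443,108,*T1,.1)
show("fun nearL",92,405,*T1,.134);show("fun nearR",272,487,*T1,.134)
show("fun farR",338,318,*T1,.134);show("fun farL",172,238,*T1,.134)
show("grip a",292,190,*T1,.126);show("grip b",270,250,*T1,.126)
for k in [(90,42),(458,92),(412,528),(36,482)]: show("mat",*k,*T2,.003)
show("footBL",175,115,*T2,.011);show("footBR",352,118,*T2,.011);show("footFL",165,425,*T2,.011)
show("disc c",300,450,*T2,.1)
show("bar e1",350,535,*T2,.11);show("bar e2",270,460,*T2,.13)
# side
show("S far corner mat",30,187,*S1,.003,s);show("S grip",218,373,*S1,.126,s)
show("S footcorner",107,270,*S1,.011,s)
for k in [(65,335),(428,430),(258,297),(400,290)]: show("S",*k,*S1,.134,s)
W=cloud(d)
# jar points
m=(W[:,:,2]>0.02)&(W[:,:,1]<-0.15)&(W[:,:,1]>-.36)&(W[:,:,0]<.5)
p=W[m];print(len(p),p.min(0),p.max(0))
```

```text
far L [ 0.6464 -0.2145  0.1   ] depth: [ 0.6461 -0.2146  0.1015]
far R [ 0.6075 -0.3031  0.1   ] depth: [ 0.6227 -0.3088  0.0045]
fun nearL [ 0.462  -0.1331  0.134 ] depth: [ 0.462  -0.1287  0.1005]
fun nearR [ 0.4229 -0.2178  0.134 ] depth: [ 0.4171 -0.2133  0.0062]
fun farR [ 0.5019 -0.2496  0.134 ] depth: [ 0.502  -0.2496  0.1318]
fun farL [ 0.5407 -0.171   0.134 ] depth: [ 0.5435 -0.1682  0.1033]
grip a [ 0.5641 -0.2281  0.126 ] depth: [ 0.564  -0.2281  0.1267]
grip b [ 0.5352 -0.2173  0.126 ] depth: [ 0.5368 -0.2166  0.1067]
mat [ 0.5569 -0.3563  0.003 ] depth: [ 0.5571 -0.3565  0.0009]
mat [ 0.5384 -0.4825  0.003 ] depth: [ 0.5384 -0.4827  0.0018]
mat [ 0.3908 -0.4619  0.003 ] depth: [ 3.906e-01 -4.625e-01  3.000e-04]
mat [ 0.408  -0.3349  0.003 ] depth: [ 0.4079 -0.335   0.0022]
footBL [ 0.531  -0.3837  0.011 ] depth: [ 0.5314 -0.3846  0.0046]
footBR [ 0.5293 -0.444   0.011 ] depth: [ 0.5297 -0.445   0.0058]
footFL [ 0.4268 -0.3779  0.011 ] depth: [ 0.4266 -0.3786  0.0057]
disc c [ 0.4219 -0.4075  0.1   ] depth: [ 0.4233 -0.4019  0.1314]
bar e1 [ 0.3967 -0.4202  0.11  ] depth: [ 0.3972 -0.4189  0.1167]
bar e2 [ 0.4205 -0.3932  0.13  ] depth: [ 0.4207 -0.3925  0.1345]
S far corner mat [ 0.5415 -0.4795  0.003 ] depth: [ 0.541  -0.4805  0.0016]
S grip [ 0.55   -0.2225  0.126 ] depth: [ 0.5501 -0.2224  0.1261]
S footcorner [ 0.5316 -0.3842  0.011 ] depth: [ 0.5308 -0.3857  0.0085]
S [ 0.6155 -0.2834  0.134 ] depth: [ 0.6089 -0.2971  0.1096]
S [ 0.4711 -0.13    0.134 ] depth: [ 0.4596 -0.1384  0.1097]
S [ 0.5058 -0.2507  0.134 ] depth: [ 0.4487 -0.3194  0.0005]
S [ 0.4307 -0.2137  0.134 ] depth: [ 0.3608 -0.2743  0.003 ]
1016 [ 0.42118105 -0.25672347  0.09761226] [ 0.49991818 -0.15003431  0.13814777]
```

```bash
cat >> h.py <<'E'
from scipy.spatial.transform import Rotation as Ro, Slerp
def R_of(q): return Ro.from_quat([q[1],q[2],q[3],q[0]])
def cur():
    s=ctrl.get_state(); 
    with open("log.txt","a") as f: f.write(" ".join(f"{v:.6f}" for v in [*s["joint_pos"],*s["position"],*s["ee_rot"]])+"\n")
    return s,np.array(s["position"]),R_of(s["ee_rot"])
def frame(z,y):
    z=np.array(z,float);z/=np.linalg.norm(z);y=np.array(y,float);y-=z*(y@z);y/=np.linalg.norm(y)
    return Ro.from_matrix(np.c_[np.cross(y,z),y,z])
def rows(p,R,wps,g,vmax=40,wmax=8,dec=1):
    """wps: list of (pos, Rot or None, [vmax]) ; prints rows"""
    out=[]
    for w in wps:
        p1=np.array(w[0],float);R1=w[1] if w[1] is not None else R
        v=w[2] if len(w)>2 else vmax
        n=max(1,int(np.ceil(np.linalg.norm(p1-p)*1e3/v-1e-6)),int(np.ceil(np.degrees((R.inv()*R1).magnitude())/wmax-1e-6)))
        p0,R0=p,R;rv=(R0.inv()*R1).as_rotvec()
        for i in range(1,n+1):
            pt=p0+(p1-p0)*i/n;Rt=R0*Ro.from_rotvec(rv*i/n)
            t=np.round(R.inv().apply(pt-p)*1e3,dec)+0.;r=np.round(np.degrees((R.inv()*Rt).as_rotvec()),dec)+0.
            out.append(" ".join(f"{x:g}" for x in [*t,*r])+f" {g:g}")
            p=p+R.apply(t/1e3);R=R*Ro.from_rotvec(np.radians(r))
        out.append("|")
    o=[x for x in out if x!="|"]
    for i in range(0,len(o),8): print("; ".join(o[i:i+8]))
    print("end",np.round(p,4),len(o),"rows")
E
python3 - <<'E'
from h import *
s,p,R=cur()
a=np.radians(65.7);Rt=frame([0,0,-1],[np.cos(a),np.sin(a),0])
rows(p,R,[((.31,.28,.25),None),((.42,0,.25),None),((.55,-.2225,.20),Rt)],1,vmax=45)
d=ctrl.get_image("top");W=cloud(d)
m=(W[:,:,2]>.15)&(W[:,:,1]>0.0)&(W[:,:,0]>.3);q=W[m];print(q.min(0),q.max(0))
E
```

```text
-26.7 -32.3 -5.9 0 0 0 1; -26.7 -32.3 -5.8 0 0 0 1; -26.6 -32.2 -5.9 0 0 0 1; -26.7 -32.3 -5.8 0 0 0 1; -26.7 -32.3 -5.9 0 0 0 1; -26.7 -32.3 -5.8 0 0 0 1; -26.6 -32.2 -5.9 0 0 0 1; -29.2 -31.5 0 0 0 0 1
-29.2 -31.6 0.1 0 0 0 1; -29.2 -31.5 0 0 0 0 1; -29.2 -31.5 0 0 0 0 1; -29.2 -31.6 0.1 0 0 0 1; -29.3 -31.5 0 0 0 0 1; -29.2 -31.5 0 0 0 0 1; -33.7 -26.6 8.4 0 0 0.5 1; -33.9 -26.4 8.3 0 0 0.5 1
-34.1 -26 8.4 0 0 0.5 1; -34.4 -25.8 8.4 0 0 0.5 1; -34.6 -25.4 8.3 -0.1 0 0.4 1; -34.8 -25.2 8.4 0 0 0.5 1
end [ 0.5501 -0.2225  0.2   ] 20 rows
[4.96078788e-01 1.64610359e-04 1.50012827e-01] [1.02273339 0.41614591 0.56674457]
```

Run:
```python
from h import *
s,p,R=cur()
a=np.radians(65.7);Rt=frame([0,0,-1],[np.cos(a),np.sin(a),0])
rows(p,R,[((.31,.28,.25),None),((.40,-.08,.25),None),((.55,-.2225,.20),Rt)],1,vmax=45,dec=0)
```

```text
-27 -32 -6 0 0 0 1; -26 -33 -6 0 0 0 1; -27 -32 -6 0 0 0 1; -27 -32 -5 0 0 0 1; -26 -32 -6 0 0 0 1; -27 -33 -6 0 0 0 1; -27 -32 -6 0 0 0 1; -24 -34 0 0 0 0 1
-24 -33 0 0 0 0 1; -24 -34 0 0 0 0 1; -23 -33 0 0 0 0 1; -24 -34 0 0 0 0 1; -24 -34 0 0 0 0 1; -24 -33 0 0 0 0 1; -24 -34 0 0 0 0 1; -24 -34 0 0 0 0 1
-38 -16 10 0 0 1 1; -39 -14 10 0 0 0 1; -38 -15 10 0 0 1 1; -39 -14 10 0 0 0 1; -39 -15 10 0 0 1 1
end [ 0.5499 -0.223   0.2004] 21 rows
```

Request:
carry_out --motion "-27 -32 -6 0 0 0 1; -26 -33 -6 0 0 0 1; -27 -32 -6 0 0 0 1; -27 -32 -5 0 0 0 1; -26 -32 -6 0 0 0 1; -27 -33 -6 0 0 0 1; -27 -32 -6 0 0 0 1; -24 -34 0 0 0 0 1"

```text
time: 1.25
position: [0.3211, 0.2387, 0.2509]
ee_rot: [0.001, 0.185, 0.983, 0.0]
force: [-0.2, -1.0, -0.0]
grip_width: 1.003
```

```bash
python3 -c "
from h import *
print(cur()[0])"
```

```text
{'time': 1.25, 'joint_pos': array([ 4.66444338e-01,  1.69865350e-02,  1.84495472e+00, -2.39633865e-04,
        1.27811051e+00, -7.31666685e-01]), 'qd': array([-7.98007330e-01, -2.29098212e-01,  2.52966247e-01, -7.09012579e-04,
       -1.60571303e-02, -7.91161822e-01]), 'tau': array([  5.94048545, -28.59672368, -28.07617664,   0.14359122,
         0.24924207,   1.0719711 ]), 'position': array([0.32108492, 0.23870584, 0.25086964]), 'ee_rot': array([6.81731745e-04, 1.85232167e-01, 9.82694478e-01, 3.76812631e-04]), 'force': array([-0.21342576, -0.97777055, -0.01550309]), 'wrist_torque': array([-0.00895981,  0.04840135, -0.03911921]), 'grip_width': 1.0025513889832665}
```

Request:
carry_out --motion "-24 -33 0 0 0 0 1; -24 -34 0 0 0 0 1; -23 -33 0 0 0 0 1; -24 -34 0 0 0 0 1; -24 -34 0 0 0 0 1; -24 -33 0 0 0 0 1; -24 -34 0 0 0 0 1; -24 -34 0 0 0 0 1"

```text
time: 2.25
position: [0.4004, -0.0817, 0.2504]
ee_rot: [0.0, 0.185, 0.983, -0.0]
force: [0.1, 0.5, 0.2]
grip_width: 1.002
```

```bash
python3 -c "
from h import *
print(cur()[0]['joint_pos'])"
```

```text
[-3.70811433e-01  3.20663842e-02  1.83042066e+00  6.45427238e-05
  1.27868008e+00 -1.56854804e+00]
```

Request:
carry_out --motion "-38 -16 10 0 0 1 1; -39 -14 10 0 0 0 1; -38 -15 10 0 0 1 1; -39 -14 10 0 0 0 1; -39 -15 10 0 0 1 1; 0 0 0 0 0 0 1"

```text
time: 3.0
position: [0.5516, -0.2247, 0.199]
ee_rot: [-0.0, 0.212, 0.977, -0.0]
force: [-0.4, 0.7, 0.3]
grip_width: 1.001
```

```bash
python3 - <<'E'
from h import *
s,p,R=cur();print(p,R.as_matrix())
d=ctrl.get_image("side")
crop(d,"s2.png",190,100,350,290,4,marks=[(.55,-.2225,.126),p])
E
cat log.txt
```

```text
[ 0.55155235 -0.2247049   0.19904435] [[-9.10373532e-01  4.13787326e-01 -2.84938225e-04]
 [ 4.13787401e-01  9.10373496e-01 -2.92050313e-04]
 [ 1.38553490e-04 -3.83778722e-04 -9.99999917e-01]]
1.082861 0.359254 1.511001 -0.000030 1.272506 -0.115115 0.218365 0.558382 0.208767 -0.000160 0.185328 0.982677 -0.000562
1.082892 0.359178 1.510847 0.000007 1.272501 -0.115089 0.218384 0.558487 0.208871 -0.000142 0.185331 0.982676 -0.000445
0.466444 0.016987 1.844955 -0.000240 1.278111 -0.731667 0.321085 0.238706 0.250870 0.000682 0.185232 0.982694 0.000377
-0.370811 0.032066 1.830421 0.000065 1.278680 -1.568548 0.400380 -0.081716 0.250434 0.000215 0.185459 0.982652 -0.000009
-0.502558 0.361711 1.532845 -0.000415 1.247146 -1.646612 0.551552 -0.224705 0.199044 -0.000108 0.211691 0.977337 -0.000173
```

Request:
carry_out --motion "2 1 22 0 0 0 0.6; 0 0 22 0 0 0 0.6; 0 0 22 0 0 0 0.6; 0 0 20 0 0 0 0.6; 0 0 0 0 0 0 0; 0 0 0 0 0 0 0; 0 0 0 0 0 0 0; 0 0 0 0 0 0 0" --grip_force 25

```text
time: 4.05
position: [0.5491, -0.2212, 0.1152]
ee_rot: [0.001, 0.211, 0.977, -0.0]
force: [0.3, -0.9, 1.3]
grip_width: -0.0
```

Run:
```python
from h import *
s,p,R=cur();print(p,s["force"],s["grip_width"])
d=ctrl.get_image("top")
crop(d,"t3.png",210,160,300,250,7)
```

```text
[ 0.54910323 -0.22121639  0.11515974] [ 0.31842986 -0.85103697  1.32763309] -0.0003234171490464709
```

Run:
```python
from h import *
s,p,R=cur();print(p)
d=ctrl.get_image("side")
crop(d,"s3.png",210,150,330,270,6,marks=[(.55,-.2225,.126),p])
```

```text
[ 0.54901142 -0.22116084  0.11497471]
```

Request:
carry_out --motion "0 0 0 0 0 0 0.5; 0 0 0 0 0 0 0.5; 0 0 0 0 0 0 0.5; 0 0 0 0 0 0 0.5"

```text
time: 4.65
position: [0.5487, -0.221, 0.1143]
ee_rot: [-0.0, 0.211, 0.977, -0.0]
force: [-0.7, -0.2, -0.2]
grip_width: 0.499
```

Run:
```python
from h import *
s,p,R=cur();print(p,s["grip_width"])
d=ctrl.get_image("side")
crop(d,"s4.png",210,150,330,270,6,marks=[(.55,-.2225,.126),p])
```

```text
[ 0.54866771 -0.22098881  0.1142728 ] 0.4993692456214782
```

Run:
```python
from h import *
s,p,R=cur();print(p,s["grip_width"])
d=ctrl.get_image("side")
for x,y in [(430,360),(420,350),(440,345),(405,350),(455,320),(420,320),(360,330),(365,345),(435,260)]:
    u,v=210+x/6-.5,150+y/6-.5
    w=P(d,u,v);print((x,y),np.round(w,4),np.round(R.inv().apply(w-p)*1e3,1))
```

```text
[ 0.54865029 -0.22100095  0.11427748] 0.5047633714441134
(430, 360) [ 0.5545 -0.1886  0.1511] [  8.   32.  -36.8]
(420, 350) [ 0.5705 -0.1757  0.192 ] [ -1.2  50.3 -77.8]
(440, 345) [ 0.5709 -0.1652  0.2118] [  2.8  60.  -97.5]
(405, 350) [ 0.5806 -0.1711  0.2078] [ -8.5  58.6 -93.5]
(455, 320) [ 0.5719 -0.1588  0.2385] [   4.5   66.3 -124.2]
(420, 320) [ 0.5815 -0.1645  0.2382] [  -6.6   65.  -123.9]
(360, 330) [ 0.5608 -0.2244  0.1244] [-12.5   1.9 -10.1]
(365, 345) [ 0.5603 -0.2209  0.1179] [-10.6   4.9  -3.6]
(435, 260) [ 0.5675 -0.1783  0.2441] [   0.4   46.7 -129.8]
```

Run:
```python
from h import *
s,p,R=cur();print(p,s["grip_width"])
d=ctrl.get_image("side")
W=cloud(d)
L=R.inv().apply((W-p).reshape(-1,3)).reshape(W.shape)*1e3
im=d["image"].astype(int)
# points in tool frame near fingers
m=(abs(L[...,0])<16)&(abs(L[...,1])<70)&(L[...,2]<8)&(L[...,2]>-60)
for v,u in np.argwhere(m)[::4]: print(u,v,np.round(L[v,u],0),im[v,u])
d2=d
crop(d2,"s5.png",250,180,310,230,12,marks=[p+R.apply([0,.025,-.007]),p+R.apply([0,-.025,-.007]),p])
```

```text
[ 0.54867697 -0.2209778   0.11428966] 0.5013386304511351
269 186 [-11. -28. -41.] [131 121 107]
270 188 [-10. -22. -42.] [57 54 49]
268 190 [ -9. -47.   6.] [167 165 164]
267 191 [-12. -44.   4.] [162 164 167]
267 192 [-13. -40.   3.] [164 164 166]
267 193 [-13. -38.   5.] [167 168 172]
270 194 [ -6. -36.   7.] [95 94 93]
270 198 [ -7. -26.   8.] [118 115 110]
268 202 [-15.  -5. -10.] [113 110 105]
268 203 [-15.  -2. -11.] [117 114 109]
272 203 [-11.  20. -48.] [67 64 61]
271 204 [ -9.   1. -10.] [78 75 72]
270 205 [-12.   4. -11.] [82 80 77]
268 206 [-16.   3.  -6.] [72 68 65]
272 206 [-11.  25. -43.] [65 62 58]
270 207 [-11.   4.  -2.] [60 58 55]
269 208 [-13.   3.   3.] [61 58 55]
273 208 [-10.  29. -42.] [61 59 57]
273 209 [ -9.  28. -34.] [69 66 63]
279 210 [  3.  34. -39.] [45 43 40]
274 211 [ -7.  32. -32.] [63 60 58]
278 211 [  1.  35. -37.] [46 44 42]
277 214 [ 4. 19.  7.] [76 73 70]
280 219 [ 9. 33.  6.] [95 92 84]
270 220 [-15.  34.   3.] [143 142 142]
274 220 [-6. 36.  2.] [152 153 155]
278 220 [ 4. 35.  6.] [129 125 111]
282 220 [12. 37.  3.] [136 131 117]
272 221 [-10.  37.   3.] [165 166 169]
276 221 [-2. 38.  3.] [156 156 158]
280 221 [ 8. 37.  7.] [139 134 120]
270 222 [-15.  40.   3.] [164 164 168]
274 222 [-6. 40.  3.] [163 164 168]
278 222 [ 3. 40.  5.] [138 133 118]
282 222 [12. 41.  6.] [142 137 122]
272 223 [-11.  42.   5.] [166 167 173]
276 223 [-2. 44.  3.] [167 168 169]
280 223 [ 7. 44.  4.] [131 128 114]
272 224 [-11.  43.   8.] [116 116 116]
```

Run:
```python
from h import *
s,p,R=cur()
for n in ("side","top"):
    d=ctrl.get_image(n);W=cloud(d)
    L=R.inv().apply((W-p).reshape(-1,3))*1e3
    for a in range(-200,-10,15):
        m=(L[:,2]>a)&(L[:,2]<a+15)&(abs(L[:,0])<90)&(abs(L[:,1])<90)
        if m.sum()>3: print(n,a,m.sum(),np.percentile(L[m],[2,98],axis=0)[:,:2].round(0).tolist())
```

```text
side -200 287 [[-37.0, 4.0], [31.0, 36.0]]
side -185 178 [[-37.0, 6.0], [31.0, 37.0]]
side -170 170 [[-37.0, 6.0], [30.0, 38.0]]
side -155 68 [[-29.0, 19.0], [17.0, 38.0]]
side -140 151 [[-19.0, 17.0], [10.0, 65.0]]
side -125 114 [[-20.0, 13.0], [18.0, 67.0]]
side -110 56 [[-17.0, 21.0], [16.0, 63.0]]
side -95 72 [[-17.0, 16.0], [17.0, 59.0]]
side -80 34 [[-14.0, 29.0], [8.0, 54.0]]
side -50 21 [[-12.0, -27.0], [4.0, 35.0]]
side -35 24 [[-11.0, -47.0], [89.0, 44.0]]
side -20 235 [[-16.0, -48.0], [89.0, 45.0]]
top -170 4 [[36.0, -14.0], [39.0, 1.0]]
top -140 8 [[-9.0, -66.0], [12.0, -64.0]]
top -125 7 [[-7.0, -67.0], [14.0, -63.0]]
top -35 28 [[30.0, 18.0], [88.0, 45.0]]
top -20 93 [[31.0, 26.0], [88.0, 45.0]]
```

Request:
carry_out --motion "0 0 -25 0 0 0 0; 0 0 -25 0 0 0 0; 0 0 -25 0 0 0 0; 0 0 -25 0 0 0 0; 0 0 0 0 0 0 0"

```text
time: 5.52
position: [0.5501, -0.2217, 0.2164]
ee_rot: [0.002, 0.211, 0.977, -0.001]
force: [-0.2, -0.3, -0.2]
grip_width: 0.003
```

Run:
```python
from h import *
s,p,R=cur();print(p,s["grip_width"])
d=ctrl.get_image("side")
q=px(d,p);u,v=int(q[0]),int(q[1])
crop(d,"s6.png",u-35,v-35,u+35,v+35,10,marks=[p,p+R.apply([0,0,-.0187]),(.55,-.2225,.126)])
W=cloud(d);L=R.inv().apply((W-p).reshape(-1,3)).reshape(W.shape)*1e3
for vv in range(v-25,v+12,2):
  print(vv,[tuple(np.round(L[vv,uu]).astype(int)) if np.isfinite(L[vv,uu,0]) else 0 for uu in range(u-6,u+14,3)])
```

```text
[ 0.55011138 -0.22172575  0.21641527] 0.003315605020065013
155 [(np.int64(16), np.int64(-178), np.int64(144)), (np.int64(-17), np.int64(18), np.int64(-111)), (np.int64(-11), np.int64(15), np.int64(-106)), 0, (np.int64(-6), np.int64(40), np.int64(-139)), (np.int64(0), np.int64(37), np.int64(-134)), (np.int64(5), np.int64(37), np.int64(-133))]
157 [(np.int64(17), np.int64(-182), np.int64(158)), (np.int64(-16), np.int64(16), np.int64(-103)), (np.int64(-11), np.int64(16), np.int64(-102)), (np.int64(-10), np.int64(37), np.int64(-129)), (np.int64(-6), np.int64(42), np.int64(-136)), (np.int64(0), np.int64(38), np.int64(-130)), (np.int64(4), np.int64(41), np.int64(-133))]
159 [(np.int64(20), np.int64(-194), np.int64(183)), (np.int64(-16), np.int64(16), np.int64(-97)), (np.int64(-10), np.int64(13), np.int64(-92)), (np.int64(-10), np.int64(36), np.int64(-123)), (np.int64(-6), np.int64(42), np.int64(-129)), (np.int64(0), np.int64(40), np.int64(-127)), (np.int64(5), np.int64(41), np.int64(-127))]
161 [(np.int64(20), np.int64(-188), np.int64(184)), (np.int64(-15), np.int64(15), np.int64(-90)), (n
[... 4440 characters left out ...]
)), (np.int64(39), np.int64(-42), np.int64(94))]
189 [(np.int64(13), np.int64(-118), np.int64(217)), (np.int64(21), np.int64(-119), np.int64(220)), (np.int64(14), np.int64(-55), np.int64(118)), (np.int64(19), np.int64(-46), np.int64(106)), (np.int64(26), np.int64(-46), np.int64(107)), (np.int64(29), np.int64(-29), np.int64(81)), (np.int64(39), np.int64(-38), np.int64(97))]
191 [(np.int64(-3), np.int64(-41), np.int64(104)), (np.int64(4), np.int64(-41), np.int64(105)), (np.int64(11), np.int64(-42), np.int64(107)), (np.int64(18), np.int64(-41), np.int64(107)), (np.int64(25), np.int64(-39), np.int64(105)), (np.int64(29), np.int64(-26), np.int64(85)), (np.int64(39), np.int64(-37), np.int64(103))]
```

Request:
carry_out --motion "0 0 25 0 0 0 0.5; 0 0 25 0 0 0 0.5; 0 0 25 0 0 0 0.5; 0 0 25 0 0 0 0.5; 0 0 15 0 0 0 0.5; 0 0 0 0 0 0 0.5; 0 0 0 0 0 0 0; 0 0 0 0 0 0 0"

```text
time: 6.58
position: [0.5489, -0.2228, 0.1004]
ee_rot: [0.001, 0.211, 0.978, -0.002]
force: [-0.8, -0.4, 0.5]
grip_width: 0.125
```

Request:
carry_out --motion "0 0 0 0 0 0 0; 0 0 0 0 0 0 0"

```text
time: 6.82
position: [0.5489, -0.2226, 0.1004]
ee_rot: [0.001, 0.211, 0.978, -0.001]
force: [-1.9, -5.0, 1.0]
grip_width: 0.125
```

Request:
carry_out --motion "-10 0 0 0 0 0 0; -15 0 0 0 0 0 0; -15 0 0 0 0 0 0; -15 0 0 0 0 0 0; -15 0 0 0 0 0 0; -5 0 0 0 0 0 0; -2 0 0 0 0 0 0; 0 0 0 0 0 0 0" --grip_force 40

```text
time: 7.82
position: [0.6096, -0.2504, 0.1]
ee_rot: [-0.009, 0.211, 0.978, 0.0]
force: [-23.9, 3.7, 19.0]
grip_width: 0.121
```

Run:
```python
from h import *
s,p,R=cur();print(p,s["force"],s["grip_width"],np.linalg.norm(p-[.5489,-.2226,.1004]))
d=ctrl.get_image("side")
crop(d,"s7.png",210,150,330,270,6,marks=[p])
```

```text
[ 0.60959956 -0.25041069  0.10000576] [-23.91254437   3.72912129  19.02980964] 0.12120261593333377 0.06676845351387405
```

Request:
carry_out --motion "0 0 0 0 0 0 0.5; 0 0 0 0 0 0 0.5; 0 0 -20 0 0 0 0.5; 0 0 -30 0 0 0 0.5; 0 0 -30 0 0 0 0.5; 40 0 0 0 0 0 0.5; 50 0 0 0 0 0 0.5; 30 0 0 0 0 0 0.5"

```text
time: 8.88
position: [0.5082, -0.2022, 0.1796]
ee_rot: [0.0, 0.211, 0.978, 0.0]
force: [0.7, -1.1, 0.2]
grip_width: 0.505
```

Run:
```python
from h import *
s,p,R=cur();print(p,s["force"])
d=ctrl.get_image("side")
crop(d,"s8.png",210,150,330,270,6,marks=[])
```

```text
[ 0.50818738 -0.20221841  0.17956245] [ 0.71639756 -1.06387669  0.16511044]
```

Run:
```python
from h import *
d=ctrl.get_image("side")
s0=dict(np.load("side.npz"))
for x,y in [(173,330),(211,333),(245,335)]:
    print(np.round(P(d,210+x/6-.5,150+y/6-.5,.126),4),np.round(P(d,210+x/6-.5,150+y/6-.5),4))
for x,y in [(190,373),(218,373),(240,375)]:
    print(np.round(P(s0,220+x/4-.5,110+y/4-.5,.126),4),np.round(P(s0,220+x/4-.5,110+y/4-.5),4))
```

```text
[ 0.6227 -0.2587  0.126 ] [ 0.6165 -0.271   0.1022]
[ 0.6109 -0.2504  0.126 ] [ 0.611  -0.2502  0.1264]
[ 0.6001 -0.2433  0.126 ] [ 0.5995 -0.2443  0.1239]
[ 0.5639 -0.2304  0.126 ] [ 0.5633 -0.2313  0.1242]
[ 0.55   -0.2225  0.126 ] [ 0.5501 -0.2224  0.1261]
[ 0.5399 -0.2152  0.126 ] [ 0.532  -0.2248  0.105 ]
```

```bash
cat >> h.py <<'E'
def jarR(yaw): return Ro.from_euler("z",yaw,degrees=True)
def dialtool(yaw,clock,z=45):
    """tool orientation facing the lid, tool y at clock angle (deg, clockwise seen facing lid)"""
    J=jarR(yaw);a=np.radians(clock)
    u=np.array([.70711,0,.70711]);r=np.array([0,-1.,0])
    return frame(J.apply([.70711,0,-.70711]),J.apply(np.cos(a)*u+np.sin(a)*r))
E
python3 - <<'E'
from h import *
s,p,R=cur()
Rt=dialtool(-2.5,-132)
print(np.degrees((R.inv()*Rt).as_rotvec()))
rows(p,R,[((.42,-.27,.26),Ro.from_rotvec((Rt*R.inv()).as_rotvec()*.35)*R),((.335,-.405,.19),Rt)],1,vmax=35,wmax=8,dec=0)
E
```

```text
[  8.35238176 -46.66141379 -60.40055267]
13 -25 -20 1 -4 -5 1; 13 -23 -21 0 -4 -6 1; 15 -23 -21 1 -4 -5 1; 14 -21 -22 1 -4 -5 1; 14 -19 9 1 -4 -6 1; 16 -17 8 1 -5 -5 1; 18 -16 6 0 -4 -6 1; 20 -14 6 1 -5 -6 1
22 -11 4 1 -4 -5 1; 23 -10 2 1 -4 -6 1; 23 -7 1 1 -5 -5 1
end [ 0.3355 -0.4051  0.1903] 11 rows
```

Request:
carry_out --motion "13 -25 -20 1 -4 -5 0.5; 13 -23 -21 0 -4 -6 0.5; 15 -23 -21 1 -4 -5 0.5; 14 -21 -22 1 -4 -5 0.5; 14 -19 9 1 -4 -6 0.5; 16 -17 8 1 -5 -5 0.5; 18 -16 6 0 -4 -6 0.5; 20 -14 6 1 -5 -6 0.5"

```text
time: 9.98
position: [0.4295, -0.3084, 0.2497]
ee_rot: [0.205, -0.13, 0.962, -0.122]
force: [-0.5, -0.5, 0.2]
grip_width: 0.501
```

Request:
carry_out --motion "22 -11 4 1 -4 -5 0.5; 23 -10 2 1 -4 -6 0.5; 23 -7 1 1 -5 -5 0.5; 0 0 0 0 0 0 0.5"

```text
time: 10.48
position: [0.4612, -0.2818, 0.2637]
ee_rot: [0.207, -0.218, 0.935, -0.189]
force: [-0.8, 0.6, 0.1]
grip_width: 0.5
```

Run:
```python
from h import *
s,p,R=cur();print(p,s["joint_pos"],(R.inv()*dialtool(-2.5,-132)).as_rotvec(degrees=True))
for n in("side","top"):
    d=ctrl.get_image(n);np.savez(n+"b.npz",**d)
crop(dict(np.load("topb.npz")),"t9.png",260,160,360,280,6)
crop(dict(np.load("sideb.npz")),"s9.png",220,90,360,190,5)
```

```text
[ 0.46119172 -0.28177954  0.26366872] [-0.78300604 -0.04585904  2.04022133  0.25301149  0.61131291 -2.97895325] [ -1.88507647 -20.64281784  -7.56971707]
```

```bash
cat > kin.py <<'E'
import numpy as np
from scipy.spatial.transform import Rotation as Ro
from scipy.optimize import least_squares
def rot(ax,a): return Ro.from_rotvec(np.array(ax,float)*a)
# params: a1,d1, oy(lateral at shoulder), L2, forearm offset a3 (perp), d4, wrist oy2 (after j4), d6
def fk(q,k):
    a1,d1,oy,L2,a3,d4,oy2,d6=k
    R=rot([0,0,1],q[0]);p=R.apply([a1,oy,d1])
    R=R*rot([0,1,0],q[1]);p=p+R.apply([0,0,L2])
    R=R*rot([0,1,0],q[2]);p=p+R.apply([a3,0,d4])
    R=R*rot([0,0,1],S4*q[3]);p=p+R.apply([0,oy2,0])
    R=R*rot([0,1,0],q[4])
    R=R*rot([0,0,1],S6*q[5]);p=p+R.apply([0,0,d6])
    return p,R*T0
S4=1;S6=1
T0=Ro.from_matrix(np.c_[[0,-1,0],[1,0,0],[0,0,1]])  # guess: tool y = radial-outward
def load():
    return np.loadtxt("log.txt")
if __name__=="__main__":
    D=load()
    for S4 in(1,-1):
      for S6 in (1,-1):
        for ang in range(0,360,90):
          T0=Ro.from_euler("z",ang,degrees=True)
          def res(k,full=False):
            o=[]
            for r in D:
                p,R=fk(r[:6],k);Rm=Ro.from_quat([r[10],r[11],r[12],r[9]])
                o+=[*(p-r[6:9]),*((R.inv()*Rm).as_rotvec()*.1)]
            return np.array(o)
          s=least_squares(res,[0,.3,.07,.4,0,.4,0,.3])
          if s.cost<1e-1: print(S4,S6,ang,s.cost,np.abs(s.fun).max(),s.x.round(4))
E
python3 kin.py; tail -1 log.txt
```

```text
1 1 90 2.7405697052106822e-12 8.475185777762073e-07 [0.     0.2665 0.0689 0.6111 0.1122 0.4336 0.     0.3947]
-1 1 90 0.005563919188926782 0.07312987098292956 [ 0.0015  0.0827  0.329   0.5268  0.0217  0.4266 -0.2553  0.2196]
-0.783006 -0.045859 2.040221 0.253011 0.611313 -2.978953 0.461192 -0.281780 0.263669 0.206585 -0.217606 0.934997 -0.189080
```

```bash
cat >> kin.py <<'E'
T0=Ro.from_euler("z",90,degrees=True)
K=np.array([0,.2665,.0689,.6111,.1122,.4336,0,.3947])
_f="K.npy"
import os
if os.path.exists(_f): K=np.load(_f)
LO=np.array([-2.97,-1.01,.21,-.96,.2,-2.98]);HI=np.array([2.97,2.36,2.38,4.11,2.71,2.98])
def ik(p,R,seed,w=.3):
    p=np.array(p)
    def f(q):
        pp,RR=fk(q,K);return np.r_[pp-p,w*(RR.inv()*R).as_rotvec()]
    s=least_squares(f,np.clip(seed,LO+1e-3,HI-1e-3),bounds=(LO,HI),xtol=1e-12,ftol=1e-12,gtol=1e-12)
    return s.x,np.linalg.norm(s.fun)
def ik_all(p,R,seeds=None):
    out=[]
    rng=np.random.default_rng(0)
    b=np.arctan2(p[1],p[0])
    for i in range(24):
        sd=np.array([b+rng.normal()*.3,rng.uniform(-.5,1),rng.uniform(.5,2.3),rng.choice([0,1.57,3.14])+rng.normal()*.4,rng.uniform(.3,2.5),rng.uniform(-2.9,2.9)])
        q,e=ik(p,R,sd)
        if e<1e-4 and not any(np.abs(q-o).max()<.02 for o in out): out.append(q)
    return out
E
python3 - <<'E'
import kin,numpy as np
from scipy.optimize import least_squares
D=kin.load()
def res(k):
    o=[]
    for r in D:
        p,R=kin.fk(r[:6],k);o+=[*(p-r[6:9])]
    return np.array(o)
s=least_squares(res,kin.K);np.save("K.npy",s.x);print(s.x,abs(s.fun).max())
kin.K=s.x
from h import *
for clock in (48,-132,-90,0,90,180):
    R=dialtool(-2.5,clock)
    for off in (0.0,.08):
        p=np.array([.4105,-.4086,.1156])-R.apply([0,0,1])*(off-.0)
        for q in kin.ik_all(p,R): print(clock,off,q.round(2))
E
```

```text
[1.18654925e-06 2.66500136e-01 6.88994077e-02 6.11099289e-01
 1.12199784e-01 4.33598874e-01 5.19969586e-07 3.94700060e-01] 8.47007950513512e-07
48 0.0 [-1.42  0.45  2.11  1.19  0.84 -1.49]
48 0.08 [-1.55  0.31  2.09  1.01  0.99 -1.37]
-132 0.0 [-1.42  0.45  2.11  1.19  0.84  1.66]
-132 0.08 [-1.55  0.31  2.09  1.01  0.99  1.77]
-90 0.0 [-1.42  0.45  2.11  1.19  0.84  2.39]
-90 0.08 [-1.55  0.31  2.09  1.01  0.99  2.5 ]
0 0.0 [-1.42  0.45  2.11  1.19  0.84 -2.32]
0 0.08 [-1.55  0.31  2.09  1.01  0.99 -2.21]
90 0.0 [-1.42  0.45  2.11  1.19  0.84 -0.75]
90 0.08 [-1.55  0.31  2.09  1.01  0.99 -0.64]
180 0.0 [-1.42  0.45  2.11  1.19  0.84  0.82]
180 0.08 [-1.55  0.31  2.09  1.01  0.99  0.93]
```

```bash
cat > jarfit.py <<'E'
from h import *
from scipy.optimize import least_squares
def jarfit(ds,x0=(.476,-.4115,-2.5),verbose=True,z0=.003):
    pts=[];cen=np.array([x0[0]-.045,x0[1],.095])
    for d in ds:
        W=cloud(d).reshape(-1,3);W=W[np.isfinite(W[:,0])]
        pts.append(W[(np.linalg.norm(W-cen,axis=1)<.06)&(W[:,2]>.03)])
    pts=np.vstack(pts)
    ax=np.array([-.70711,0,.70711]);lid=np.array([-.055,0,.102])
    def loc(x,P_):
        J=jarR(x[2]);q=J.inv().apply(P_-np.array([x[0],x[1],z0]))-lid
        a=q@ax;rad=np.linalg.norm(q-np.outer(a,ax),axis=1);return a,rad,q
    def f(x):
        a,rad,q=loc(x,pts)
        # signed distances to face disc (a=~0, rad<34.5) & collar cylinder (r=35.5,a in -15..0) & body r=33
        d1=np.where((rad<.034),a-.004,1)  # face incl. dial thickness
        d2=np.where((a<0.0)&(a>-.015),rad-.0355,1)
        d3=np.where((a<-.015)&(a>-.07),rad-.033,1)
        D=np.stack([d1,d2,d3]);i=np.abs(D).argmin(0);r=D[i,np.arange(len(a))]
        return np.clip(r,-.008,.008)
    s=least_squares(f,x0,loss="soft_l1",f_scale=.002,diff_step=1e-3,x_scale=[.01,.01,5])
    if verbose: print("jar",s.x,"n",len(pts),"med",np.median(np.abs(s.fun)))
    return s.x,loc,pts
if __name__=="__main__":
    t=dict(np.load("topb.npz"));s=dict(np.load("sideb.npz"))
    for ds in ([t],[s],[t,s]): x,loc,pts=jarfit(ds)
    # bar points: beyond face
    a,rad,q=loc(x,pts)
    print("axial hist",np.histogram(a,bins=np.arange(-.06,.034,.004)))
    for n,dd in(("t",t),("s",s)):
        x_,l_,p_=jarfit([dd],x,False)
        a,rad,q=loc(x,p_)
        m=(a>.014)&(rad<.03);u=q@np.array([.70711,0,.70711]);r=-q[:,1]
        U=np.c_[u[m],r[m]];print(n,m.sum(),"mean",U.mean(0),"axial",np.percentile(a[m],[50,95]))
        w,v=np.linalg.eigh(np.cov(U.T));print("bar clock",np.degrees(np.arctan2(v[1,1],v[0,1])),np.sqrt(w))
E
python3 jarfit.py
```

```text
jar [ 0.47735551 -0.41129248 -3.07619296] n 953 med 0.001486517490343467
jar [ 0.47899672 -0.41433372 -6.62586618] n 759 med 0.0011759336583204438
jar [ 0.47778065 -0.41201483 -3.92968597] n 1712 med 0.0014849723273360044
axial hist (array([ 68,  69,  56,  71,  64,  70,  56,  71,  65,  60,  36,  68,  77,
        76, 100, 234, 277,  26,  20,  23,  43,  61,   1]), array([-6.00000000e-02, -5.60000000e-02, -5.20000000e-02, -4.80000000e-02,
       -4.40000000e-02, -4.00000000e-02, -3.60000000e-02, -3.20000000e-02,
       -2.80000000e-02, -2.40000000e-02, -2.00000000e-02, -1.60000000e-02,
       -1.20000000e-02, -8.00000000e-03, -4.00000000e-03,  5.55111512e-17,
        4.00000000e-03,  8.00000000e-03,  1.20000000e-02,  1.60000000e-02,
        2.00000000e-02,  2.40000000e-02,  2.80000000e-02,  3.20000000e-02]))
t 103 mean [ 0.0065136  -0.00192149] axial [0.02457167 0.02711404]
bar clock 140.8507438298807 [0.00342705 0.01517361]
s 38 mean [ 0.00842799 -0.00535099] axial [0.02126698 0.02269973]
bar clock 138.25469545248214 [0.00349143 0.01648373]
```

Run:
```python
from h import *
s,p,R=cur()
d=dict(np.load("sideb.npz"))
for x,y in [(395,126),(400,122),(420,103),(440,80),(477,218),(485,210),(515,190),(530,176)]:
    u,v=220+x/5-.5,90+y/5-.5
    w=P(d,u,v);print((x,y),np.round(R.inv().apply(w-p)*1e3,1), d["image"][int(v),int(u)])
for q in ([0,.0,0],[0,.021,0],[0,-.021,0]):
    c=px(d,p+R.apply(q));print((c[0]+.5-220)*5,(c[1]+.5-90)*5)
```

```text
(395, 126) [-11.  -23.9 -31.3] [92 89 84]
(400, 122) [-12.5 -23.7 -35.2] [93 89 85]
(420, 103) [-11.4 -23.8 -47.2] [92 89 85]
(440, 80) [ -9.9 -25.  -59.9] [75 71 68]
(477, 218) [-11.4  25.9 -30.1] [63 61 59]
(485, 210) [-10.5  25.6 -34.9] [61 58 55]
(515, 190) [ -9.7  27.3 -50.7] [92 89 85]
(530, 176) [-11.2  26.7 -60.8] [102  97  93]
396.8336783221923 201.69927544974541
431.03184705816034 238.05290019878925
362.42803772404784 165.22361018332526
```

```bash
python3 - <<'E'
from h import *
s,p,R=cur()
d=dict(np.load("sideb.npz"));W=cloud(d);L=R.inv().apply((W-p).reshape(-1,3)).reshape(W.shape)*1e3
vis=np.zeros((200,240,3),np.uint8)
# plot tool-frame: y (horizontal) vs z
m=np.isfinite(L[...,0])&(abs(L[...,0])<60)&(abs(L[...,1])<100)&(L[...,2]>-220)&(L[...,2]<10)
im=np.zeros((240*2,200*2,3),np.uint8)
for (v,u) in np.argwhere(m):
    x,y,z=L[v,u];cv2.circle(im,(int((y+100)*2),int((z+225)*2)),2,tuple(int(c) for c in np.clip(d["image"][v,u][::-1].astype(int)*2,0,255)),-1)
cv2.line(im,(200,450),(200,450-38),(0,0,255),1)
for z in range(-220,10,20): cv2.putText(im,str(z),(0,(z+225)*2),0,.4,(255,255,255),1)
cv2.imwrite("pics/tool.png",im)
crop(d,"s10.png",285,60,400,160,6,marks=[p])
E
cat >> kin.py <<'E'
def jrows(q0,q1,g,per=(.15,.12,.15,.2,.2,.18),dec=1,p=None,R=None,n=None,quiet=False):
    q0=np.array(q0);q1=np.array(q1)
    if n is None: n=int(np.ceil((np.abs(q1-q0)/np.array(per)).max()))
    if p is None: p,R=fk(q0,K)
    out=[]
    for i in range(1,n+1):
        f=i/n
        pt,Rt=fk(q0+(q1-q0)*f,K)
        while True:
            t=np.round(R.inv().apply(pt-p)*1e3,dec)+0.;r=np.round(np.degrees((R.inv()*Rt).as_rotvec()),dec)+0.
            break
        if np.linalg.norm(t)>62 or np.linalg.norm(r)>10.6: print("ROW TOO BIG",t,r)
        out.append(" ".join(f"{x:g}" for x in [*t,*r])+f" {g:g}")
        p=p+R.apply(t/1e3);R=R*Ro.from_rotvec(np.radians(r))
    for i in range(0,n,8): print("; ".join(out[i:i+8]))
    print("end",p.round(4),n)
    return p,R
def best(p,R,qref):
    c=ik_all(p,R)
    c.append(ik(p,R,qref)[0]) if ik(p,R,qref)[1]<1e-4 else None
    return min(c,key=lambda q:np.abs(q-qref).max()) if c else None
E
python3 - <<'E'
from h import *;import kin
s,p,R=cur();q=s["joint_pos"]
g=np.array([.4122,-.4081,.1156]);Rt=dialtool(-3.2,50.5);z=Rt.apply([0,0,1])
qs=kin.best(g-z*.075,Rt,q);qg=kin.best(g+z*.028,Rt,qs)
print(qs.round(2),qg.round(2))
for f in np.linspace(0,1,7):
    print(kin.fk(q+(qs-q)*f,kin.K)[0].round(3))
kin.jrows(q,qs,.5,dec=0)
E
```

```text
[-1.54  0.32  2.1   1.03  0.96 -1.33] [-1.36  0.49  2.11  1.28  0.79 -1.49]
[ 0.461 -0.283  0.264]
[ 0.434 -0.298  0.226]
[ 0.413 -0.31   0.198]
[ 0.398 -0.324  0.178]
[ 0.386 -0.343  0.168]
[ 0.374 -0.369  0.165]
[ 0.359 -0.405  0.169]
ROW TOO BIG [25.  8. 15.] [-3.  1. 17.]
ROW TOO BIG [23. -1. 13.] [-3.  0. 17.]
ROW TOO BIG [19. -7. 11.] [-3.  1. 18.]
ROW TOO BIG [ 12. -12.   8.] [-2.  1. 17.]
ROW TOO BIG [  4. -14.   6.] [-3.  0. 18.]
ROW TOO BIG [ -3. -14.   3.] [-3.  1. 17.]
ROW TOO BIG [-10. -11.   0.] [-3.  0. 17.]
ROW TOO BIG [-16.  -6.  -2.] [-3.  1. 18.]
ROW TOO BIG [-20.   1.  -5.] [-4.  1. 17.]
ROW TOO BIG [-22.   9.  -9.] [-4.  1. 17.]
25 8 15 -3 1 17 0.5; 23 -1 13 -3 0 17 0.5; 19 -7 11 -3 1 18 0.5; 12 -12 8 -2 1 17 0.5; 4 -14 6 -3 0 18 0.5; -3 -14 3 -3 1 17 0.5; -10 -11 0 -3 0 17 0.5; -16 -6 -2 -3 1 18 0.5
-20 1 -5 -4 1 17 0.5; -22 9 -9 -4 1 17 0.5
end [ 0.3591 -0.4051  0.169 ] 10
```

Run:
```python
from h import *;import kin
s,p,R=cur();q=s["joint_pos"]
g=np.array([.4122,-.4081,.1156]);Rt=dialtool(-3.2,50.5);z=Rt.apply([0,0,1])
qs=kin.best(g-z*.075,Rt,q)
kin.jrows(q,qs,.5,dec=0,n=18)
```

```text
15 4 9 -2 0 10 0.5; 14 2 7 -1 1 9 0.5; 13 -1 8 -2 0 10 0.5; 11 -2 6 -2 1 9 0.5; 10 -5 6 -1 0 10 0.5; 8 -6 6 -2 0 10 0.5; 5 -8 4 -1 0 9 0.5; 4 -8 4 -1 1 10 0.5
1 -8 3 -2 0 10 0.5; -1 -8 2 -1 0 9 0.5; -4 -7 1 -2 1 10 0.5; -6 -6 0 -2 0 10 0.5; -7 -5 0 -1 0 9 0.5; -9 -2 -2 -2 1 10 0.5; -11 -1 -2 -2 0 9 0.5; -11 2 -3 -2 1 10 0.5
-11 4 -4 -2 1 9 0.5; -12 7 -5 -3 1 10 0.5
end [ 0.3593 -0.4052  0.1686] 18
```

Request:
carry_out --motion "15 4 9 -2 0 10 0.5; 14 2 7 -1 1 9 0.5; 13 -1 8 -2 0 10 0.5; 11 -2 6 -2 1 9 0.5; 10 -5 6 -1 0 10 0.5; 8 -6 6 -2 0 10 0.5; 5 -8 4 -1 0 9 0.5; 4 -8 4 -1 1 10 0.5"

```text
time: 11.58
position: [0.401, -0.3203, 0.1828]
ee_rot: [0.229, 0.401, 0.885, 0.067]
force: [0.9, 0.6, 0.1]
grip_width: 0.499
```

Run:
```python
from h import *;import kin
s,p,R=cur();q=s["joint_pos"];print(q,p)
g=np.array([.4122,-.4081,.1156]);Rt=dialtool(-3.2,50.5);z=Rt.apply([0,0,1])
qs=kin.best(g-z*.075,Rt,q);print(qs)
kin.jrows(q,qs,.5,dec=0,n=12)
```

```text
[-1.11772563  0.11609765  2.06606107  0.58632914  0.76620677 -2.22665611] [ 0.40098113 -0.32027085  0.18280765]
[-1.54087601  0.31561728  2.10459507  1.03163131  0.96311214 -1.33043563]
1 -7 3 -1 0 8 0.5; 0 -6 2 -2 1 8 0.5; -3 -6 1 -1 0 8 0.5; -3 -6 1 -1 0 8 0.5; -5 -4 0 -2 0 8 0.5; -7 -3 -1 -1 1 8 0.5; -7 -2 -1 -2 0 8 0.5; -9 -1 -2 -2 0 8 0.5
-9 1 -2 -1 1 8 0.5; -9 3 -3 -2 0 8 0.5; -10 4 -4 -2 1 7 0.5; -9 6 -4 -2 1 8 0.5
end [ 0.3589 -0.4048  0.1688] 12
```

Well on track.

Request:
carry_out --motion "1 -7 3 -1 0 8 0.5; 0 -6 2 -2 1 8 0.5; -3 -6 1 -1 0 8 0.5; -3 -6 1 -1 0 8 0.5; -5 -4 0 -2 0 8 0.5; -7 -3 -1 -1 1 8 0.5; -7 -2 -1 -2 0 8 0.5; -9 -1 -2 -2 0 8 0.5"

```text
time: 12.58
position: [0.3751, -0.367, 0.1651]
ee_rot: [0.186, 0.782, 0.53, 0.269]
force: [-0.3, 0.4, 0.5]
grip_width: 0.5
```

Request:
carry_out --motion "-9 1 -2 -1 1 8 0.5; -9 3 -3 -2 0 8 0.5; -10 4 -4 -2 1 7 0.5; -9 6 -4 -2 1 8 0.5; 0 0 0 0 0 0 0.5"

```text
time: 13.2
position: [0.3588, -0.4059, 0.1689]
ee_rot: [0.143, 0.876, 0.291, 0.358]
force: [-0.1, -0.5, 0.7]
grip_width: 0.503
```

Run:
```python
from h import *;import kin
s,p,R=cur();q=s["joint_pos"];print(q,p)
g=np.array([.4122,-.4081,.1156]);Rt=dialtool(-3.2,50.5);z=Rt.apply([0,0,1])
rows(p,R,[(g-z*.04,Rt),(g+z*.028,Rt)],.5,vmax=15,wmax=4)
d=ctrl.get_image("side")
crop(d,"s11.png",240,90,380,190,5,marks=[g,g+R.apply([.025,0,-.009]),g-R.apply([.025,0,.009])])
```

```text
[-1.54639237  0.31810587  2.10719858  1.03934764  0.96581298 -1.35022617] [ 0.35877894 -0.40587136  0.168887  ]
0.2 -0.2 11.8 0.1 -0.1 0.2 0.5; 0.1 -0.2 11.9 0.1 0 0.1 0.5; 0.2 -0.2 11.8 0.1 -0.1 0.2 0.5; 0 0 13.6 0 0 0 0.5; 0 0 13.6 0 0 0 0.5; 0 0 13.6 0 0 0 0.5; 0 0 13.6 0 0 0 0.5; 0 -0.1 13.6 0 0 0 0.5
end [ 0.432  -0.4092  0.0958] 8 rows
```

Request:
carry_out --motion "0 0 12 0 0 0 0.5; 0 0 12 0 0 0 0.5; 0.5 -0.6 12 0.3 -0.2 0.5 0.5; 0 0 13.5 0 0 0 0.5; 0 0 13.5 0 0 0 0.5; 0 0 13.5 0 0 0 0.5; 0 0 13.5 0 0 0 0.5; 0 0 13.5 0 0 0 0.5" --grip_force 20

```text
time: 14.25
position: [0.4338, -0.4068, 0.0955]
ee_rot: [0.139, 0.878, 0.288, 0.357]
force: [-0.2, -0.1, 0.5]
grip_width: 0.501
```

Run:
```python
from h import *
s,p,R=cur();print(p,s["force"],s["joint_pos"])
for n,b in(("side",(240,90,380,190)),("top",(270,180,350,270))):
    d=ctrl.get_image(n);crop(d,n+"12.png",*b,5)
```

```text
[ 0.43382799 -0.40682055  0.09548679] [-0.21835923 -0.06251602  0.51342386] [-1.35831244  0.49461539  2.10890869  1.28164669  0.79240779 -1.49073236]
```

Request:
carry_out --motion "0 0 0 0 0 0 0.3; 0 0 0 0 0 0 0.2; 0 0 0 0 0 0 0.1; 0 0 0 0 0 0 0; 0 0 0 0 0 0 0; 0 0 0 0 0 0 0" --grip_force 20

```text
time: 15.1
position: [0.4331, -0.4075, 0.0966]
ee_rot: [0.139, 0.878, 0.288, 0.357]
force: [-5.6, -1.6, 4.6]
grip_width: 0.134
```

Run:
```python
from h import *
s,p,R=cur();print(p,s["force"],s["wrist_torque"],s["grip_width"])
for n,b in(("side",(240,90,380,190)),("top",(270,180,350,270))):
    d=ctrl.get_image(n);crop(d,n+"13.png",*b,5)
```

```text
[ 0.43306743 -0.40751302  0.09657809] [-5.63245491 -1.5717664   4.59687849] [-0.20241053  0.29410142 -0.29480758] 0.13370087793249394
```

Request:
carry_out --motion "0 0 -2 0 0 0 0; 0 0 0 0 0 5 0; 0 0 0 0 0 8 0; 0 0 0 0 0 8 0; 0 0 0 0 0 8 0; 0 0 0 0 0 8 0; 0 0 0 0 0 8 0; 0 0 0 0 0 0 0" --grip_force 25

```text
time: 16.2
position: [0.4317, -0.4062, 0.0973]
ee_rot: [-0.009, 0.921, -0.069, 0.382]
force: [-0.6, -1.6, -1.9]
grip_width: 0.133
```

Run:
```python
from h import *
s,p,R=cur();print(p,s["force"],s["wrist_torque"],s["grip_width"],s["joint_pos"])
for n,b in(("side",(240,90,380,190)),("top",(270,180,350,270))):
    d=ctrl.get_image(n);crop(d,n+"14.png",*b,5)
```

```text
[ 0.43166974 -0.40618342  0.09725831] [-0.57933632 -1.63610519 -1.87181092] [-0.15261277  0.54292123 -0.21852265] 0.1329626121320536 [-1.36290563  0.48961504  2.11016194  1.27362985  0.79586328 -0.70147665]
```

Request:
carry_out --motion "0 0 0 0 0 8 0; 0 0 0 0 0 9 0; 0 0 0 0 0 9 0; 0 0 0 0 0 9 0; 0 0 0 0 0 9 0; 0 0 0 0 0 9 0; 0 0 0 0 0 9 0; 0 0 0 0 0 0 0"

```text
time: 17.3
position: [0.4317, -0.4067, 0.0975]
ee_rot: [-0.204, 0.755, -0.533, 0.324]
force: [-0.6, -1.1, -1.9]
grip_width: 0.13
```

Request:
carry_out --motion "0 0 0 0 0 9 0; 0 0 0 0 0 9 0; 0 0 0 0 0 9 0; 0 0 0 0 0 9 0; 0 0 0 0 0 4 0; 0 0 0 0 0 0 0; 0 0 0 0 0 0 0"

```text
time: 18.18
position: [0.4317, -0.4065, 0.0975]
ee_rot: [0.302, -0.527, 0.759, -0.235]
force: [0.2, -1.3, -2.2]
grip_width: 0.134
```

Run:
```python
from h import *
s,p,R=cur();print(p,s["force"],s["wrist_torque"],s["grip_width"],s["joint_pos"])
for n,b in(("side",(240,90,380,190)),("top",(270,180,350,270))):
    d=ctrl.get_image(n);crop(d,n+"15.png",*b,5)
```

```text
[ 0.43174364 -0.4065125   0.09748358] [ 0.21023752 -1.2903128  -2.16339522] [-0.15584658  0.67940405 -0.18858241] 0.13442531033254682 [-1.36302497  0.48942917  2.10980106  1.27383296  0.79603645  1.07648917]
```

Request:
carry_out --motion "0 0 0 0 0 0 0.3; 0 0 0 0 0 0 0.5; 0 0 0 0 0 0 0.5; 0 0 -15 0 0 0 0.5; 0 0 -25 0 0 0 0.5; 0 0 -30 0 0 0 0.5; 0 0 -35 0 0 0 0.5; 0 0 0 0 0 0 0.5"

```text
time: 19.27
position: [0.3568, -0.4041, 0.1732]
ee_rot: [0.302, -0.526, 0.76, -0.236]
force: [0.9, 0.4, 1.2]
grip_width: 0.499
```

Run:
```python
from h import *
s,p,R=cur();print(p,s["force"],s["joint_pos"])
for n,b in(("side",(240,90,320,190)),("top",(270,180,350,270))):
    d=ctrl.get_image(n);crop(d,n+"16.png",*b,7);np.savez(n+"c.npz",**d)
from jarfit import jarfit
t=dict(np.load("topc.npz"));sd=dict(np.load("sidec.npz"))
for dd in ([t],[sd],[t,sd]): x,loc,pts=jarfit(dd)
for n,dd in(("t",t),("s",sd)):
        x_,l_,p_=jarfit([dd],x,False)
        a,rad,q=loc(x,p_)
        m=(a>.014)&(rad<.03);u=q@np.array([.70711,0,.70711]);r=-q[:,1]
        U=np.c_[u[m],r[m]]
        w,v=np.linalg.eigh(np.cov(U.T));print(n,"bar clock",np.degrees(np.arctan2(v[1,1],v[0,1])),np.sqrt(w),m.sum())
```

```text
[ 0.35682911 -0.40407204  0.17322936] [0.89657643 0.42441537 1.24601326] [-1.54735963  0.30423374  2.10479738  1.02344855  0.97181064  1.24129268]
jar [ 0.4758263  -0.41037609 -6.86628422] n 962 med 0.001545385164973729
jar [ 0.47647251 -0.40968534 -6.43365858] n 806 med 0.0012818173092991013
jar [  0.47612226  -0.41313524 -10.74163326] n 1768 med 0.0015642410680027016
t bar clock 100.48050277106735 [0.00332269 0.01442629] 136
s bar clock 98.12804756951546 [0.00326939 0.01549688] 70
```

Run:
```python
from h import *
from jarfit import jarfit
t=dict(np.load("topc.npz"));t0=dict(np.load("topb.npz"));sd=dict(np.load("sidec.npz"));s0=dict(np.load("sideb.npz"))
# foot corners yaw
for dd,c in ((t,[(247,175),(406,180),(237,447)]),):
    q=[P(dd,270+x/7-.5,180+y/7-.5,.011) for x,y in c];print(np.round(q,4),"yaw",np.degrees(np.arctan2(q[1][0]-q[0][0],-(q[1][1]-q[0][1]))),np.degrees(np.arctan2(*(q[0]-q[2])[[1,0]])))
def facepix(d,u,v,x,a=.004):
    J=jarR(x[2]);o=np.array([x[0],x[1],.003]);n=J.apply([-.70711,0,.70711]);c=o+J.apply([-.055,0,.102])+n*a
    T=d["world_from_camera"];A=P(d,u,v,0.);C=T[:3,3];k=((c-C)@n)/((A-C)@n);w=C+(A-C)*k
    q=J.inv().apply(w-c);return np.degrees(np.arctan2(-q[1],q@[.70711,0,.70711])),np.linalg.norm(q)
for x in ((.476,-.410,-3),(.4755,-.410,-6)):
    print(x,"hole",facepix(t,270+295/7-.5,180+485/7-.5,x),"fine",facepix(t,270+325/7-.5,180+441/7-.5,x))
x0=(.4777,-.4118,-3.2)
print("before: hole",facepix(t0,260+429/6-.5,160+533/6-.5,x0),"open",facepix(t0,260+414/6-.5,160+490/6-.5,x0))
for dd,x in ((t,(.476,-.41,-3)),(sd,(.476,-.41,-3)),(t,(.476,-.41,-6)),(t0,x0),(s0,x0)):
    x_,loc,p_=jarfit([dd],x,False);a,rad,q=loc(x,p_)
    m=(a>.014)&(rad<.03);u=q@np.array([.70711,0,.70711]);r=-q[:,1]
    U=np.c_[u[m],r[m]];w,v=np.linalg.eigh(np.cov(U.T));print("bar",np.degrees(np.arctan2(v[1,1],v[0,1])))
```

```text
[[ 0.5293 -0.3794  0.011 ]
 [ 0.5267 -0.4412  0.011 ]
 [ 0.4249 -0.3731  0.011 ]] yaw -2.4353195797895846 -3.443247552637484
(0.476, -0.41, -3) hole (np.float64(-104.05025202532802), np.float64(0.02614931744246234)) fine (np.float64(-47.66943642271177), np.float64(0.02423553920733843))
(0.4755, -0.41, -6) hole (np.float64(-108.68730174525378), np.float64(0.023229677492544912)) fine (np.float64(-44.41795537889289), np.float64(0.022088203939961023))
before: hole (np.float64(102.8873837002246), np.float64(0.020657067187247777)) open (np.float64(26.826445071761857), np.float64(0.02247510452507523))
bar 105.79070868866471
bar 103.924680163488
bar 103.76464500873094
bar 141.32215278963622
bar 138.66094915589002
```

Request:
carry_out --motion "0 0 25 0 0 0 0.5; 0 0 25 0 0 0 0.5; 0 0 25 0 0 0 0.5; 0 0 20 0 0 0 0.4; 0 0 10 0 0 0 0.3; 0 0 0 0 0 0 0; 0 0 0 0 0 0 0; 0 0 0 0 0 0 0" --grip_force 20

```text
time: 20.38
position: [0.4312, -0.4067, 0.0976]
ee_rot: [0.302, -0.526, 0.76, -0.234]
force: [-0.0, 0.1, -4.5]
grip_width: 0.134
```

Request:
carry_out --motion "0 0 0 0 0 0 0; 0 0 0 0 0 2 0; 0 0 0 0 0 0 0"

```text
time: 20.75
position: [0.4317, -0.4069, 0.0978]
ee_rot: [0.307, -0.512, 0.769, -0.229]
force: [-0.8, 0.7, -2.2]
grip_width: 0.13
```

Run:
```python
from h import *
s,p,R=cur();print(p,s["force"],R.inv().apply(s["wrist_torque"]),s["grip_width"])
```

```text
[ 0.43167908 -0.40686917  0.09778873] [-0.83084184  0.72505185 -2.17479929] [-0.86485418  0.28391366  0.00899566] 0.12970590494724896
```

Request:
carry_out --motion "0 0 0 0 0 2 0; 0 0 0 0 0 2 0; 0 0 0 0 0 0 0"

```text
time: 21.12
position: [0.4318, -0.4067, 0.0977]
ee_rot: [0.315, -0.485, 0.786, -0.218]
force: [-1.5, 0.1, -1.9]
grip_width: 0.135
```

Run:
```python
from h import *
s,p,R=cur();print(p,s["force"],R.inv().apply(s["wrist_torque"]),s["grip_width"])
```

```text
[ 0.43183093 -0.40672106  0.09772477] [-1.48967166  0.12832475 -1.91721409] [-0.6990536   0.35981601 -0.02667347] 0.1347540316521904
```

Request:
carry_out --motion "0 0 0 0 0 2 0; 0 0 0 0 0 0 0"

```text
time: 21.38
position: [0.4318, -0.4067, 0.0977]
ee_rot: [0.318, -0.471, 0.795, -0.212]
force: [-2.1, 0.5, -1.4]
grip_width: 0.131
```

Run:
```python
from h import *
s,p,R=cur();print(p,s["force"],R.inv().apply(s["wrist_torque"]),s["grip_width"])
```

```text
[ 0.43180574 -0.40671197  0.09765942] [-2.11004919  0.48681036 -1.36584348] [-0.64043632  0.31519571 -0.0375329 ] 0.1305382196416554
```

Request:
carry_out --motion "0 0 0 0 0 2 0; 0 0 0 0 0 0 0"

```text
time: 21.62
position: [0.4319, -0.4068, 0.0977]
ee_rot: [0.322, -0.457, 0.803, -0.207]
force: [-1.2, 1.1, -0.8]
grip_width: 0.136
```

Run:
```python
from h import *
s,p,R=cur();print(p,s["force"],R.inv().apply(s["wrist_torque"]),s["grip_width"])
for n,b in(("side",(240,90,320,190)),("top",(270,180,350,270))):
    d=ctrl.get_image(n);crop(d,n+"17.png",*b,7)
```

```text
[ 0.43188944 -0.40677249  0.09770969] [-1.23281559  1.08225407 -0.84681797] [-0.51274456  0.34969731 -0.10475004] 0.13574489424013822
```

Request:
carry_out --motion "0 0 0 0 0 -1 0.1; 0 0 0 0 0 0 0.4; 0 0 0 0 0 0 0.5; 0 0 -15 0 0 0 0.5; 0 0 -25 0 0 0 0.5; 0 0 -30 0 0 0 0.5; 0 0 -30 0 0 0 0.5; 0 0 0 0 0 0 0.5"

```text
time: 22.72
position: [0.3605, -0.4042, 0.1696]
ee_rot: [0.32, -0.464, 0.799, -0.211]
force: [-0.2, -0.2, -0.2]
grip_width: 0.5
```

Run:
```python
from h import *
s,p,R=cur();print(p,s["force"],s["joint_pos"])
for n,b in(("side",(240,90,320,190)),("top",(270,180,350,270))):
    d=ctrl.get_image(n);crop(d,n+"18.png",*b,7);np.savez(n+"c.npz",**d)
```

```text
[ 0.36052363 -0.40424581  0.16962153] [-0.24207751 -0.15512781 -0.1526847 ] [-1.53804158  0.312827    2.10627441  1.03418109  0.96156125  1.39203577]
```

```bash
cat > pose.py <<'E'
from h import *
import kin
def jt(tau,sgn):
    t=np.radians(tau);return frame([-np.sin(t),0,-np.cos(t)],[0,sgn,0])
GO=.0416
def gripcfg(jpos,Rj,tau,sgn,along=.046,go=GO):
    """tool pose when jar origin at jpos with rotation Rj"""
    gp=np.array([.014,0,.033])+along*np.array([-.70711,0,.70711])
    Rt=Rj*jt(tau,sgn);return jpos+Rj.apply(gp)+Rt.apply([0,0,go]),Rt
def jar_from_port(port,yaw,beta):
    """jar axis tipped beta deg below horizontal, azimuth: jar yaw. returns jpos,Rj with port at given world pt"""
    Rj=Ro.from_euler("z",yaw,degrees=True)*Ro.from_euler("y",-(45+beta),degrees=True)
    return np.array(port)-Rj.apply([-.0695,0,.0882]),Rj
E
python3 - <<'E'
from pose import *
t=dict(np.load("topc.npz"))
q=[P(t,270+x/7-.5,180+y/7-.5,.011) for x,y in [(254,175),(412,183),(242,447)]]
print(np.round(q,4),"yaw",np.degrees(np.arctan2(q[1][0]-q[0][0],-(q[1][1]-q[0][1]))),np.degrees(np.arctan2(*(q[0]-q[2])[[1,0]])))
from jarfit import jarfit
sd=dict(np.load("sidec.npz"))
for d in ([t],[sd],[t,sd]): jarfit(d,(.476,-.41,-4))
jp=np.array([.475,-.410,.003]);Rj=jarR(-4)
for tau in (25,30,35,40,45):
  for sg in(1,-1):
    p,R=gripcfg(jp,Rj,tau,sg)
    print("G",tau,sg,p.round(3),[list(x.round(2)) for x in kin.ik_all(p,R)])
    for yaw in (-50,-20,0):
     for b in (30,60,80):
      a,B=jar_from_port([.487,-.195,.165],yaw,b);p2,R2=gripcfg(a,B,tau,sg)
      c=kin.ik_all(p2,R2)
      if tau in(25,35,45): print("   P",yaw,b,p2.round(3),[list(x.round(2)) for x in c])
E
```

```text
[[ 0.5293 -0.3821  0.011 ]
 [ 0.5255 -0.4435  0.011 ]
 [ 0.4249 -0.375   0.011 ]] yaw -3.533067453403489 -3.879616486287403
jar [ 0.47527411 -0.41020358 -4.65978064] n 984 med 0.00183815081779802
jar [ 0.47605507 -0.41013146 -3.99325185] n 820 med 0.0013288677167532237
jar [ 0.4759153  -0.41016545 -4.12800167] n 1804 med 0.0016450585540010712
G 25 1 [ 0.439 -0.407  0.031] [[np.float64(-0.7), np.float64(0.76), np.float64(1.36), np.float64(-0.26), np.float64(1.39), np.float64(-2.11)]]
   P -50 30 [ 0.53  -0.246  0.182] []
   P -50 60 [ 0.519 -0.233  0.213] []
   P -50 80 [ 0.506 -0.218  0.227] []
   P -20 30 [ 0.55  -0.218  0.182] [[np.float64(-0.65), np.float64(0.23), np.float64(2.34), np.float64(2.45), np.float64(0.36), np.float64(2.04)]]
   P -20 60 [ 0.534 -0.212  0.213] []
   P -20 80 [ 0.515 -0.205  0.227] []
   P 0 30 [ 0.554 -0.195  0.182] [[np.float64(-0.88), np.float64(0.26), np.float64(2.28), np.float64(1.64), np.float64(0.63), np.float64(2.4)]]
   P 0 60 [ 0.537 -0.195  0.213] []
   P 0 80 [ 0.517 -0.195  0.227] []
G 25 -1 [ 0.439 -0.407  0.031] [[np.float64(-0.7), np.float
[... 3190 characters left out ...]
), np.float64(1.76), np.float64(1.08)]]
   P -50 30 [ 0.523 -0.238  0.172] [[np.float64(-0.39), np.float64(0.2), np.float64(2.02), np.float64(-0.5), np.float64(0.5), np.float64(2.45)]]
   P -50 60 [ 0.516 -0.229  0.199] []
   P -50 80 [ 0.506 -0.218  0.213] []
   P -20 30 [ 0.54  -0.214  0.172] [[np.float64(-0.57), np.float64(0.17), np.float64(2.06), np.float64(0.28), np.float64(0.41), np.float64(1.12)]]
   P -20 60 [ 0.529 -0.21   0.199] []
   P -20 80 [ 0.515 -0.205  0.213] []
   P 0 30 [ 0.543 -0.195  0.172] [[np.float64(-0.69), np.float64(0.19), np.float64(2.04), np.float64(0.61), np.float64(0.59), np.float64(0.42)]]
   P 0 60 [ 0.532 -0.195  0.199] []
   P 0 80 [ 0.517 -0.195  0.213] []
```

Run:
```python
from pose import *
for tau in (45,35):
  for yaw in range(-180,180,20):
    r=[]
    for b in (20,45,60,75):
      a,B=jar_from_port([.487,-.195,.165],yaw,b);p2,R2=gripcfg(a,B,tau,-1)
      c=kin.ik_all(p2,R2);r.append([list(np.round(x,1).astype(float)) for x in c])
    print(tau,yaw,*r,sep="\n    ") if any(r[1:]) else print(tau,yaw,"-")
```

```text
45
    -180
    [[np.float64(-0.4), np.float64(0.4), np.float64(1.6), np.float64(-0.1), np.float64(1.4), np.float64(-2.0)]]
    [[np.float64(-0.4), np.float64(0.7), np.float64(1.3), np.float64(-0.3), np.float64(1.9), np.float64(-1.9)]]
    [[np.float64(-0.3), np.float64(0.8), np.float64(1.2), np.float64(-0.3), np.float64(2.1), np.float64(-1.9)]]
    [[np.float64(-0.3), np.float64(1.0), np.float64(1.0), np.float64(-0.4), np.float64(2.4), np.float64(-2.0)]]
45
    -160
    [[np.float64(-0.4), np.float64(0.4), np.float64(1.6), np.float64(-0.2), np.float64(1.4), np.float64(-2.2)]]
    [[np.float64(-0.3), np.float64(0.6), np.float64(1.4), np.float64(-0.4), np.float64(1.8), np.float64(-2.1)]]
    [[np.float64(-0.2), np.float64(0.8), np.float64(1.3), np.float64(-0.5), np.float64(2.0), np.float64(-2.1)]]
    [[np.float64(-0.2), np.float64(0.9), np.float64(1.2), np.float64(-0.6), np.float64(2.2), np.float64(-2.1)]]
45
    -140
    [[np.float64(-0.4), np.float64(0.4), np.float64(1.7), np.float64(-0.3), np.float64(1.3), np.float64(-2.5)]]
    [[np.float64(-0.2), np.float64(0.6), np.float64(1.5)
[... 10136 characters left out ...]
 np.float64(-1.4)]]
    [[np.float64(-0.6), np.float64(0.9), np.float64(1.1), np.float64(0.1), np.float64(2.3), np.float64(-1.4)]]
    [[np.float64(-0.6), np.float64(1.1), np.float64(1.0), np.float64(0.2), np.float64(2.6), np.float64(-1.4)]]
35
    160
    [[np.float64(-0.5), np.float64(0.5), np.float64(1.5), np.float64(-0.1), np.float64(1.7), np.float64(-1.7)]]
    [[np.float64(-0.5), np.float64(0.8), np.float64(1.2), np.float64(-0.1), np.float64(2.1), np.float64(-1.7)]]
    [[np.float64(-0.5), np.float64(0.9), np.float64(1.0), np.float64(-0.1), np.float64(2.4), np.float64(-1.7)]]
    [[np.float64(-0.4), np.float64(1.1), np.float64(0.9), np.float64(-0.2), np.float64(2.6), np.float64(-1.7)]]
```

```bash
cat >> pose.py <<'E'
def chk(q0,q1,n=12):
    for i in range(n+1):
        q=np.array(q0)+(np.array(q1)-q0)*i/n;p,R=kin.fk(q,kin.K)
        tip=p+R.apply([0,0,-.02]);w=p+R.apply([0,0,-.21]);w2=p+R.apply([0,0,-.3947])
        print(i,"tip",tip.round(3),"body",w.round(3),"wr",w2.round(3))
E
python3 - <<'E'
from pose import *
s,p,R=cur();q=s["joint_pos"]
jp=np.array([.4755,-.4102,.003]);Rj=jarR(-4)
pg,Rg=gripcfg(jp,Rj,45,-1);z=Rg.apply([0,0,1])
qs=kin.best(pg-z*.10,Rg,q);qg=kin.best(pg,Rg,qs)
print(pg.round(4),qs.round(3),qg.round(3))
y=Rg.apply([0,1,0])
# via: tool down above jar
Rd=frame([0,0,-1],y);qv=kin.best([.43,-.40,.30],Rd,q);print(qv.round(2))
chk(q,qv,8);chk(qv,qs,8)
kin.jrows(q,qv,1,dec=0,n=13);kin.jrows(qv,qs,1,dec=0,n=7)
E
```

```text
[ 0.4277 -0.4069  0.0391] [-0.585  0.959  0.893 -0.389  1.976  1.03 ] [-0.627  0.945  1.126 -0.39   1.76   1.079]
[-0.87  0.27  1.41  0.    1.46  0.77]
0 tip [ 0.347 -0.402  0.182] body [ 0.213 -0.395  0.317] wr [ 0.082 -0.388  0.447]
1 tip [ 0.369 -0.389  0.191] body [ 0.242 -0.401  0.332] wr [ 0.118 -0.413  0.469]
2 tip [ 0.384 -0.376  0.199] body [ 0.27  -0.404  0.348] wr [ 0.159 -0.432  0.493]
3 tip [ 0.395 -0.368  0.208] body [ 0.297 -0.407  0.366] wr [ 0.202 -0.444  0.521]
4 tip [ 0.401 -0.365  0.22 ] body [ 0.324 -0.408  0.388] wr [ 0.248 -0.45   0.551]
5 tip [ 0.407 -0.368  0.235] body [ 0.35  -0.409  0.412] wr [ 0.295 -0.449  0.584]
6 tip [ 0.412 -0.376  0.256] body [ 0.377 -0.408  0.44 ] wr [ 0.342 -0.44   0.619]
7 tip [ 0.42  -0.387  0.284] body [ 0.403 -0.406  0.473] wr [ 0.387 -0.424  0.656]
8 tip [ 0.43 -0.4   0.32] body [ 0.43 -0.4   0.51] wr [ 0.43  -0.4    0.695]
0 tip [ 0.43 -0.4   0.32] body [ 0.43 -0.4   0.51] wr [ 0.43  -0.4    0.695]
1 tip [ 0.44  -0.407  0.297] body [ 0.458 -0.413  0.486] wr [ 0.475 -0.419  0.67 ]
2 tip [ 0.45  -0.413  0.273] body [ 0.486 -0.42
[... 382 characters left out ...]
-0.418  0.149] body [ 0.622 -0.431  0.296] wr [ 0.739 -0.443  0.439]
8 tip [ 0.512 -0.413  0.124] body [ 0.646 -0.422  0.258] wr [ 0.777 -0.431  0.389]
ROW TOO BIG [-15.  -7.   6.] [ -3.  -3. -10.]
ROW TOO BIG [-7. -8.  2.] [ -3.  -3. -10.]
-15 -7 6 -3 -3 -10 1; -13 -7 5 -3 -2 -9 1; -9 -8 2 -3 -3 -9 1; -7 -8 2 -3 -3 -10 1; -4 -7 -1 -3 -2 -9 1; -1 -7 -3 -4 -3 -8 1; 1 -5 -6 -3 -3 -9 1; 4 -4 -8 -3 -2 -8 1
5 -2 -11 -4 -3 -8 1; 7 0 -15 -4 -2 -7 1; 8 2 -16 -3 -2 -7 1; 8 4 -20 -4 -3 -7 1; 8 6 -23 -4 -2 -7 1
end [ 0.4297 -0.3996  0.2996] 13
10 7 27 2 -6 0 1; 12 6 25 1 -7 -1 1; 16 6 24 0 -6 0 1; 18 3 23 0 -7 0 1; 21 1 20 0 -6 1 1; 23 -2 18 -1 -7 0 1; 25 -6 15 -1 -6 2 1
end [ 0.4985 -0.4118  0.11  ] 7
```

Request:
carry_out --motion "-8 -4 -10 0 0 0 0.4; -15 -7 6 -3 -3 -9 0.4; -13 -7 3 -3 -2 -9 0.4; -9 -8 2 -3 -3 -9 0.4; -7 -8 2 -3 -3 -9 0.4; -4 -7 -1 -3 -2 -9 0.4; -1 -7 -3 -4 -3 -8 0.4; 1 -5 -6 -3 -3 -9 0.4"

```text
time: 23.82
position: [0.4079, -0.3551, 0.22]
ee_rot: [-0.194, 0.883, -0.41, 0.119]
force: [-0.1, -0.1, -0.5]
grip_width: 0.397
```

Run:
```python
from pose import *
s,p,R=cur();q=s["joint_pos"];print(p,s["force"])
jp=np.array([.4755,-.4102,.003]);Rj=jarR(-4)
pg,Rg=gripcfg(jp,Rj,45,-1);z=Rg.apply([0,0,1])
y=Rg.apply([0,1,0]);Rd=frame([0,0,-1],y);qv=kin.best([.43,-.40,.30],Rd,q);print(qv.round(2))
qs=kin.best(pg-z*.10,Rg,qv)
kin.jrows(q,qv,1,dec=0,n=7);kin.jrows(qv,qs,1,dec=0,n=8)
```

```text
[ 0.40794643 -0.3550504   0.21996846] [-0.0571258  -0.14270466 -0.53960331]
[-0.87  0.27  1.41  0.    1.46  0.77]
3 -2 -6 -3 -2 -7 1; 5 0 -7 -3 -2 -7 1; 6 0 -10 -4 -2 -7 1; 6 2 -11 -3 -2 -6 1; 8 3 -14 -3 -2 -6 1; 8 5 -15 -4 -2 -6 1; 8 6 -18 -3 -2 -6 1
end [ 0.4305 -0.3999  0.2998] 7
9 6 23 1 -5 0 1; 10 6 23 1 -6 -1 1; 13 4 21 1 -6 0 1; 15 4 20 0 -5 0 1; 17 2 19 0 -6 0 1; 19 0 17 0 -6 1 1; 21 -3 15 -1 -5 0 1; 22 -5 14 -1 -6 1 1
end [ 0.4984 -0.4114  0.1097] 8
```

Request:
carry_out --motion "3 -2 -6 -3 -2 -7 1; 5 0 -7 -3 -2 -7 1; 6 0 -10 -4 -2 -7 1; 6 2 -11 -3 -2 -6 1; 8 3 -14 -3 -2 -6 1; 8 5 -15 -4 -2 -6 1; 8 6 -18 -3 -2 -6 1"

```text
time: 24.7
position: [0.4299, -0.4002, 0.2997]
ee_rot: [-0.003, 0.999, -0.035, -0.001]
force: [0.9, -0.6, 0.3]
grip_width: 1.004
```

Request:
carry_out --motion "9 6 20 1 -5 0 1; 10 6 20 1 -6 -1 1; 13 4 20 1 -6 0 1; 15 4 20 0 -5 0 1; 17 2 19 0 -6 0 1; 19 0 17 0 -6 1 1; 21 -3 13 -1 -5 0 1; 22 -5 10 -1 -6 1 1"

```text
time: 25.7
position: [0.5026, -0.4117, 0.1203]
ee_rot: [-0.019, 0.923, -0.03, -0.384]
force: [0.4, -1.2, 0.3]
grip_width: 1.003
```

Run:
```python
from pose import *
s,p,R=cur();q=s["joint_pos"];print(p,s["force"],q)
jp=np.array([.4755,-.4102,.003]);Rj=jarR(-4)
pg,Rg=gripcfg(jp,Rj,45,-1);z=Rg.apply([0,0,1])
rows(p,R,[(pg-z*.085,Rg),(pg,Rg)],1,vmax=17,wmax=4)
for n,b in(("side",(200,50,360,190)),("top",(250,150,370,270))):
    d=ctrl.get_image(n);crop(d,n+"19.png",*b,5,marks=[pg,pg-z*.0416])
```

```text
[ 0.50263082 -0.41169356  0.12032725] [ 0.37709627 -1.18884588  0.33067589] [-0.58458828  0.96087172  0.86573191 -0.38679559  2.00859448  1.01401371]
2.2 0.3 12.8 -0.3 0.1 0.2 1; 2.2 0.3 12.7 -0.2 0.1 0.3 1; 0 0 14.2 0 0 0 1; 0 0 14.1 0 0 0 1; 0 0 14.2 0 0 0 1; 0 0 14.2 0 0 0 1; 0 0 14.2 0 0 0 1; 0 0 14.1 0 0 0 1
end [ 0.4277 -0.4068  0.0392] 8 rows
```

Request:
carry_out --motion "2 0 13 -0.3 0.1 0.2 1; 2 0.5 12.5 -0.2 0.1 0.3 1; 0 0 14 0 0 0 1; 0 0 14 0 0 0 1; 0 0 14 0 0 0 1; 0 0 14 0 0 0 1; 0 0 14 0 0 0 1; 0 0 14 0 0 0 1"

```text
time: 26.8
position: [0.4272, -0.4074, 0.0397]
ee_rot: [-0.014, 0.924, -0.033, -0.381]
force: [-0.4, -1.2, 0.4]
grip_width: 1.002
```

Run:
```python
from pose import *
s,p,R=cur();q=s["joint_pos"];print(p,s["force"],q)
for n,b in(("side",(200,90,320,190)),("top",(270,180,350,270))):
    d=ctrl.get_image(n);crop(d,n+"20.png",*b,6)
```

```text
[ 0.42722286 -0.40741656  0.03971039] [-0.44613574 -1.21703524  0.42955541] [-0.62876977  0.94241739  1.1276169  -0.38911128  1.75771881  1.07745506]
```

Fingers straddle the bare cylinder. Close.

Request:
carry_out --motion "0 0 0 0 0 0 0.9; 0 0 0 0 0 0 0.8; 0 0 0 0 0 0 0.7; 0 0 0 0 0 0 0.6; 0 0 0 0 0 0 0.6; 0 0 0 0 0 0 0.6" --grip_force 40

```text
time: 27.65
position: [0.4288, -0.4075, 0.0413]
ee_rot: [-0.014, 0.924, -0.033, -0.38]
force: [3.9, 1.8, 5.7]
grip_width: 0.768
```

Run:
```python
from pose import *
s,p,R=cur();q=s["joint_pos"];print(p,s["force"],s["wrist_torque"],s["grip_width"])
for n,b in(("side",(200,90,320,190)),):
    d=ctrl.get_image(n);crop(d,n+"21.png",*b,6)
```

```text
[ 0.42877785 -0.40747846  0.04127991] [3.91619672 1.79462919 5.70406692] [ 0.42242595 -0.11280734 -0.1988039 ] 0.7682805284709969
```

```bash
cat >> pose.py <<'E'
import json
GP=np.array([.014,0,.033])+.046*np.array([-.70711,0,.70711])
PORT=np.array([-.0695,0,.0882])
def save_grasp(p,R,jpos,Rj):
    json.dump({"p":list(Rj.inv().apply(p-jpos)),"q":list((Rj.inv()*R).as_quat())},open("grasp.json","w"))
def grasp():
    g=json.load(open("grasp.json"));return np.array(g["p"]),Ro.from_quat(g["q"])
def RJ(yaw,beta): return Ro.from_euler("z",yaw,degrees=True)*Ro.from_euler("y",-(45+beta),degrees=True)
def tool_of(jpos,Rj):
    gp,gR=grasp();return jpos+Rj.apply(gp),Rj*gR
def jar_of(p,R):
    gp,gR=grasp();Rj=R*gR.inv();return p-Rj.apply(gp),Rj
def yb(Rj):
    ax=Rj.apply([-.70711,0,.70711]);y=Rj.apply([0,1,0])
    return np.degrees(np.arctan2(-y[0],y[1])),-np.degrees(np.arcsin(ax[2]))
def jpath(p,R,q,wps,g,vmax=35,wmax=7.5,dec=1,anchor=GP):
    """wps: (anchor point world, yaw, beta). interpolate anchor linear, yaw/beta linear"""
    jp,Rj=jar_of(p,R);a0=jp+Rj.apply(anchor);y0,b0=yb(Rj);out=[]
    for w in wps:
        a1=np.array(w[0]);y1,b1=w[1],w[2]
        n=max(1,int(np.ceil(np.linalg.norm(a1-a0)*1e3/vmax)),int(np.ceil(np.hypot(y1-y0,b1-b0)/wmax)))
        for i in range(1,n+1):
            f=i/n;Rjt=RJ(y0+(y1-y0)*f,b0+(b1-b0)*f);jt_=a0+(a1-a0)*f-Rjt.apply(anchor)
            pt,Rt=tool_of(jt_,Rjt);qn,e=kin.ik(pt,Rt,q)
            dq=np.abs(qn-q)*8/np.array([2.39,2.39,3.14,3.14,3.14,3.14])
            t=np.round(R.inv().apply(pt-p)*1e3,dec)+0.;r=np.round(np.degrees((R.inv()*Rt).as_rotvec()),dec)+0.
            fl=""
            if e>1e-4: fl+=f" IKERR {e:.4f}"
            if dq.max()>.65: fl+=f" FAST j{dq.argmax()+1} {dq.max():.2f}"
            if np.linalg.norm(t)>62 or np.linalg.norm(r)>10.6: fl+=" BIG"
            if fl: print("row",len(out),fl,qn.round(2))
            out.append(" ".join(f"{x:g}" for x in [*t,*r])+f" {g:g}")
            p=p+R.apply(t/1e3);R=R*Ro.from_rotvec(np.radians(r));q=qn
        a0,y0,b0=a1,y1,b1
    for i in range(0,len(out),8): print("; ".join(out[i:i+8]))
    print("end",p.round(4),q.round(2),len(out))
    return p,R,q
E
python3 - <<'E'
from pose import *
s,p,R=cur();q=s["joint_pos"]
jp=np.array([.4755,-.4102,.003])
# jar yaw from tool y
y=R.apply([0,-1,0]);yaw=np.degrees(np.arctan2(-y[0],y[1]));print("yaw",yaw)
save_grasp(p,R,jp,RJ(yaw,-45))
F=np.array([.485,-.1945,.134]);jx=np.array([np.cos(np.radians(66)),np.sin(np.radians(66)),0])
a=jp+RJ(yaw,-45).apply(GP)
P1=F+jx*.005+np.array([0,0,.04]);P2=F+jx*.008+np.array([0,0,.022])
g1=P1+RJ(66,10).apply(GP-PORT)
p,R,q=jpath(p,R,q,[(a+[0,0,.03],yaw,-45),(a+[0,0,.20],yaw,-45),(g1+[0,0,.06],66,-35)],.6)
print(g1)
p,R,q=jpath(p,R,q,[(P1,66,10)],.6,anchor=PORT)
p,R,q=jpath(p,R,q,[(P2,66,60)],.6,anchor=PORT)
E
```

```text
yaw -4.04199268349833
-21.1 0 -21.3 0 0 0 0.6; -24 0 -24.2 0 0 0 0.6; -23.9 0 -24.1 0 0 0 0.6; -23.9 -0.1 -24.2 0 0 0 0.6; -24 0 -24.1 0 0 0 0.6; -23.9 0 -24.2 0 0 0 0.6; 3.5 -23.2 -1.9 -4.9 1 -5 0.6; 5.8 -22.6 -4.1 -4.8 1 -5.1 0.6
8.2 -21.8 -6.1 -4.7 1 -5.2 0.6; 10.5 -20.4 -8 -4.6 1 -5.3 0.6; 12.8 -18.9 -9.6 -4.5 1 -5.3 0.6; 14.9 -16.9 -11.1 -4.5 1 -5.4 0.6; 16.9 -14.6 -12.2 -4.3 1 -5.6 0.6; 18.7 -12.1 -13.2 -4.2 1 -5.5 0.6; 20.3 -9.5 -13.9 -4.2 1 -5.7 0.6; 21.5 -6.4 -14.3 -4 1 -5.7 0.6
end [ 0.4976 -0.1676  0.2311] [-0.05  0.39  1.59 -0.57  1.43  0.53] 16
[ 0.50647954 -0.14625616  0.20274992]
12.7 0 6.6 0 7.5 0 0.6; 10.8 0 7.8 0 7.5 0 0.6; 8.9 0 8.8 0 7.5 0 0.6; 6.7 0 9.6 0 7.5 0 0.6; 4.6 0 10 0 7.5 0 0.6; 2.3 0 10.2 0 7.5 0 0.6
end [ 0.5095 -0.1409  0.164 ] [-0.54  0.3   1.74  0.2   1.13 -0.2 ] 6
2 0 -3.9 0 7.1 0 0.6; 1.6 0 -4 0 7.2 0 0.6; 1.4 0 -4 0 7.1 0 0.6; 1 0 -4.1 0 7.1 0 0.6; 0.7 0 -4.2 0 7.2 0 0.6; 0.5 0 -4.4 0 7.1 0 0.6; 0.2 0 -4.7 0 7.2 -0.1 0.6
end [ 0.506  -0.1488  0.1909] [-1.02  0.61  1.72  0.8   1.58 -0.93] 7
```

```bash
cat >> pose.py <<'E'
def links(q):
    k=kin.K;r=lambda ax,a:Ro.from_rotvec(np.array(ax,float)*a)
    R=r([0,0,1],q[0]);p0=R.apply([k[0],k[2],k[1]])
    R=R*r([0,1,0],q[1]);p1=p0+R.apply([0,0,k[3]])
    R=R*r([0,1,0],q[2]);p1b=p1+R.apply([k[4],0,0]);p2=p1b+R.apply([0,0,k[5]])
    p3,_=kin.fk(q,kin.K);return [p0,p1,p1b,p2,p3]
def mon(q):
    L=links(q);best=9
    for a,b in zip(L[:-1],L[1:]):
        for f in np.linspace(0,1,15):
            x=a+(b-a)*f;d=np.maximum(0,[.495-x[0],0.0-x[1],.21-x[2]]);d[2]+=max(0,x[2]-.57)
            n=np.linalg.norm(d)
            if n<best: best=n;bp=x
    return best,bp
def jar_lo(p,R):
    jp,Rj=jar_of(p,R)
    c=[jp+Rj.apply([sx*.054,sy*.031,0]) for sx in(1,-1) for sy in(1,-1)]
    return np.array(c)
E
python3 - <<'E'
from pose import *
s,p0,R0=cur();q0=s["joint_pos"]
jp=np.array([.4755,-.4102,.003])
F=np.array([.485,-.1945,.134])
for Y in (30,45,66):
    jx=np.array([np.cos(np.radians(Y)),np.sin(np.radians(Y)),0])
    P1=F+jx*.005+np.array([0,0,.04]);P2=F+jx*.008+np.array([0,0,.022])
    for b,Pp in((-20,P1),(-10,P1),(10,P1),(30,P2),(60,P2),(75,P2)):
        Rj=RJ(Y,b);p,R=tool_of(Pp-Rj.apply(PORT),Rj);c=kin.ik_all(p,R)
        for q in c: print(Y,b,q.round(2),"mon",mon(q)[0].round(3),mon(q)[1].round(2),"foot",jar_lo(p,R).max(0).round(3),jar_lo(p,R).min(0)[2].round(3))
E
```

```text
30 -20 [-0.27  0.52  1.5  -0.25  1.38  0.86] mon 0.066 [ 0.48 -0.06  0.59] foot [ 0.634 -0.091  0.146] 0.101
30 -10 [-0.34  0.43  1.58 -0.14  1.24  0.76] mon 0.1 [ 0.48 -0.1   0.59] foot [ 0.636 -0.089  0.173] 0.111
30 10 [-0.53  0.3   1.75  0.18  1.01  0.42] mon 0.169 [ 0.53 -0.17  0.19] foot [ 0.629 -0.094  0.225] 0.136
30 30 [-0.78  0.27  1.94  0.67  0.9  -0.15] mon 0.17 [ 0.54 -0.16  0.17] foot [ 0.609 -0.105  0.252] 0.148
30 60 [-1.14  0.46  2.12  1.2   1.18 -0.96] mon 0.171 [ 0.53 -0.17  0.19] foot [ 0.578 -0.123  0.298] 0.194
30 75 [-1.26  0.66  2.16  1.29  1.39 -1.25] mon 0.175 [ 0.52 -0.18  0.2 ] foot [ 0.567 -0.129  0.307] 0.214
45 -20 [-0.22  0.48  1.58 -0.3   1.29  0.68] mon 0.042 [ 0.48 -0.04  0.58] foot [ 0.616 -0.064  0.146] 0.101
45 -10 [-0.31  0.4   1.63 -0.16  1.19  0.54] mon 0.085 [ 0.46 -0.08  0.59] foot [ 0.618 -0.062  0.173] 0.111
45 10 [-0.54  0.3   1.75  0.2   1.06  0.16] mon 0.158 [ 0.52 -0.16  0.19] foot [ 0.612 -0.068  0.225] 0.136
45 30 [-0.79  0.32  1.87  0.62  1.05 -0.34] mon 0.158 [ 0.53 -0.15  0.17] foot [ 0.595 -0.084  0.252] 0.148
45 60 [-1.11  0.52  1.95  1.01  1.35 -0.92] mon 0.16 [ 0.52 -0.16  0.19] foot [ 0.57  -0.11   0.298] 0.194
45 75 [-1.2   0.69  1.96  1.09  1.53 -1.13] mon 0.167 [ 0.51 -0.17  0.2 ] foot [ 0.561 -0.118  0.307] 0.214
66 -20 [-0.18  0.4   1.7  -0.37  1.15  0.41] mon 0.021 [ 0.51 -0.02  0.54] foot [ 0.576 -0.041  0.146] 0.101
66 -10 [-0.29  0.35  1.72 -0.19  1.1   0.22] mon 0.072 [ 0.48 -0.07  0.56] foot [ 0.577 -0.039  0.173] 0.111
66 10 [-0.54  0.3   1.74  0.2   1.13 -0.2 ] mon 0.147 [ 0.51 -0.15  0.19] foot [ 0.574 -0.047  0.225] 0.136
66 30 [-0.77  0.38  1.76  0.52  1.25 -0.58] mon 0.145 [ 0.51 -0.14  0.17] foot [ 0.564 -0.068  0.252] 0.148
66 60 [-1.02  0.61  1.72  0.8   1.58 -0.93] mon 0.15 [ 0.51 -0.15  0.19] foot [ 0.55  -0.1    0.298] 0.194
66 75 [-1.08  0.76  1.69  0.88  1.75 -1.04] mon 0.159 [ 0.5  -0.16  0.2 ] foot [ 0.544 -0.112  0.307] 0.214
```

```bash
cat > plan.py <<'E'
from pose import *
F=np.array([.485,-.1945,.134]);Y=30
jx=np.array([np.cos(np.radians(Y)),np.sin(np.radians(Y)),0])
P1=F+jx*.005+np.array([0,0,.04]);P2=F+jx*.008+np.array([0,0,.022])
gA=np.array([.457,-.409,.0685])
gB=P1+RJ(Y,-12).apply(GP-PORT)+np.array([0,0,.05])
E
python3 - <<'E'
from plan import *
s,p,R=cur();q=s["joint_pos"]
print(gB)
p,R,q=jpath(p,R,q,[(gA+[0,0,.03],-4,-45),(gA+[0,0,.12],-4,-45),(np.array([.50,-.36,.29]),15,-20),(gB,Y,-12)],.6,wmax=6,vmax=30)
print(mon(q),jar_lo(p,R))
E
```

```text
[ 0.53704646 -0.16445096  0.23274673]
-21.1 0.1 -21.3 0 0 0 0.6; -21.1 0 -21.3 0 0 0 0.6; -21.1 0 -21.3 0 0 0 0.6; -21.2 0 -21.3 0 0 0 0.6; -4.3 -7.2 -16.7 -2.2 4.2 -2.4 0.6; -2.7 -7 -17.6 -2 4.1 -2.4 0.6; -1.1 -6.7 -18.1 -1.7 4.2 -2.7 0.6; 0.5 -6.4 -18.6 -1.6 4.2 -2.7 0.6
2.3 -6 -18.9 -1.4 4.1 -2.8 0.6; 4 -5.8 -19 -1.2 4.2 -3 0.6; 15.2 -25.1 3.5 -0.7 1.1 -2 0.6; 16 -24.7 3.5 -0.7 1.2 -2.1 0.6; 16.9 -24.1 3.6 -0.6 1.1 -2 0.6; 17.6 -23.7 3.6 -0.6 1.2 -2.1 0.6; 18.5 -23.1 3.7 -0.5 1.1 -2 0.6; 19.1 -22.5 3.8 -0.5 1.1 -2.1 0.6
19.9 -21.9 4 -0.5 1.2 -2.1 0.6
end [ 0.5296 -0.1693  0.1946] [-0.33  0.4   1.51 -0.16  1.37  0.76] 17
(np.float64(0.10572441512568061), array([ 0.48846142, -0.09193855,  0.62178998])) [[ 0.60508466 -0.0893389   0.21736704]
 [ 0.6360745  -0.14303832  0.21740958]
 [ 0.5266728  -0.13463687  0.15851405]
 [ 0.55766265 -0.1883363   0.15855659]]
```

Request:
carry_out --motion "0 0 0 0 0 0 0.6; -10 0 -10 0 0 0 0.6; -15 0 -15 0 0 0 0.6; -20 0 -20 0 0 0 0.6; -20 0 -20 0 0 0 0.6; -20 0 -20 0 0 0 0.6; 0 0 0 0 0 0 0.6" --grip_force 60

```text
time: 28.58
position: [0.4288, -0.4088, 0.1643]
ee_rot: [-0.012, 0.925, -0.033, -0.379]
force: [0.8, -0.5, -4.0]
grip_width: 0.762
```

Run:
```python
from plan import *
s,p,R=cur();q=s["joint_pos"];print(p,s["force"],s["grip_width"])
d=ctrl.get_image("side");crop(d,"side22.png",200,60,330,190,5,marks=[jar_of(p,R)[0]+jar_of(p,R)[1].apply(PORT),*jar_lo(p,R)])
p,R,q=jpath(p,R,q,[(np.array([.50,-.36,.29]),15,-20),(gB,Y,-12)],.6,wmax=6,vmax=30,dec=0)
```

```text
[ 0.42877635 -0.40877267  0.16429402] [ 0.80143093 -0.48193937 -4.02433829] 0.7615557232182437
-4 -7 -16 -2 4 -2 0.6; -2 -8 -18 -2 4 -3 0.6; -1 -6 -17 -2 4 -3 0.6; 1 -7 -19 -1 5 -2 0.6; 2 -6 -18 -2 4 -3 0.6; 5 -6 -19 -1 4 -3 0.6; 15 -25 4 -1 1 -2 0.6; 16 -25 3 0 1 -2 0.6
16 -24 4 -1 1 -2 0.6; 18 -24 3 0 1 -2 0.6; 18 -23 4 -1 2 -2 0.6; 19 -23 4 0 1 -2 0.6; 20 -22 4 -1 1 -3 0.6
end [ 0.5297 -0.1692  0.195 ] [-0.33  0.4   1.51 -0.16  1.37  0.76] 13
```

Request:
carry_out --motion "-4 -7 -16 -2 4 -2 0.6; -2 -8 -18 -2 4 -3 0.6; -1 -6 -17 -2 4 -3 0.6; 1 -7 -19 -1 5 -2 0.6; 2 -6 -18 -2 4 -3 0.6; 5 -6 -19 -1 4 -3 0.6; 15 -25 4 -1 1 -2 0.6; 16 -25 3 0 1 -2 0.6"

```text
time: 29.62
position: [0.4973, -0.3062, 0.232]
ee_rot: [0.02, 0.974, 0.165, -0.153]
force: [0.2, 0.6, -4.5]
grip_width: 0.762
```

Run:
```python
from plan import *
s,p,R=cur();q=s["joint_pos"];print(p,s["force"],s["grip_width"],yb(jar_of(p,R)[1]))
d=ctrl.get_image("side");crop(d,"side23.png",180,60,340,260,4,marks=[jar_of(p,R)[0]+jar_of(p,R)[1].apply(PORT),*jar_lo(p,R)])
```

```text
[ 0.49734929 -0.30617982  0.23197869] [ 0.20489139  0.55912268 -4.53720922] 0.7621958013264284 (np.float64(19.06482676430239), np.float64(-18.05089850968583))
```

Request:
carry_out --motion "16 -24 4 -1 1 -2 0.6; 18 -24 3 0 1 -2 0.6; 18 -23 4 -1 2 -2 0.6; 19 -23 4 0 1 -2 0.6; 20 -22 4 -1 1 -3 0.6; 0 0 0 0 0 0 0.6"

```text
time: 30.42
position: [0.5274, -0.1648, 0.1905]
ee_rot: [0.022, 0.959, 0.263, -0.1]
force: [-0.1, -0.4, -4.1]
grip_width: 0.759
```

Run:
```python
from plan import *
s,p,R=cur();q=s["joint_pos"];print(p,s["grip_width"],yb(jar_of(p,R)[1]))
for n,b in(("side",(180,90,340,260)),("top",(180,150,300,270))):
    d=ctrl.get_image(n);crop(d,n+"24.png",*b,4,marks=[jar_of(p,R)[0]+jar_of(p,R)[1].apply(PORT),P1,F])
p,R,q=jpath(p,R,q,[(P1,Y,5)],.6,anchor=PORT,wmax=5,dec=0)
p,R,q=jpath(p,R,q,[(P1,Y,30),(P2,Y,60)],.6,anchor=PORT,wmax=6,dec=0)
```

```text
[ 0.52742458 -0.16481631  0.19046736] 0.7586414475667346 (np.float64(30.631914424145137), np.float64(-11.999712282149545))
4 2 7 -1 4 0 0.6; 2 1 8 0 4 0 0.6; 2 1 8 0 5 1 0.6; 1 1 7 0 4 0 0.6
end [ 0.5352 -0.1661  0.1595] [-0.48  0.32  1.71  0.09  1.06  0.53] 4
2 0 -4 0 5 0 0.6; 1 0 -5 0 5 0 0.6; 2 0 -5 0 5 0 0.6; 1 0 -4 0 5 0 0.6; 2 0 -5 0 5 0 0.6; 0 0 -2 0 6 0 0.6; 0 0 -2 0 6 0 0.6; 0 0 -2 0 6 0 0.6
-1 0 -3 0 6 0 0.6; 0 0 -3 0 6 0 0.6
end [ 0.5287 -0.1696  0.1914] [-1.14  0.46  2.12  1.2   1.18 -0.96] 10
```

Request:
carry_out --motion "4 2 7 -1 4 0 0.6; 2 1 8 0 4 0 0.6; 2 1 8 0 5 1 0.6; 1 1 7 0 4 0 0.6; 2 0 -4 0 5 0 0.6; 1 0 -5 0 5 0 0.6; 2 0 -5 0 5 0 0.6; 0 0 0 0 0 0 0.6"

```text
time: 31.52
position: [0.5368, -0.1697, 0.1753]
ee_rot: [-0.04, 0.952, 0.251, 0.171]
force: [-0.5, 0.5, -4.2]
grip_width: 0.759
```

```bash
sed -i 's/\*1.4,0,255/*1.0,0,255/' h.py
python3 - <<'E'
from plan import *
s,p,R=cur();q=s["joint_pos"];print(p,s["force"],s["grip_width"],yb(jar_of(p,R)[1]),jar_of(p,R)[0]+jar_of(p,R)[1].apply(PORT)-F)
for n,b in(("side",(220,130,340,260)),("top",(180,150,300,270))):
    d=ctrl.get_image(n);crop(d,n+"25.png",*b,5)
E
```

```text
[ 0.53682138 -0.16966076  0.17525619] [-0.46745581  0.4732472  -4.1712404 ] 0.7592304645010552 (np.float64(29.414153305051883), np.float64(20.001389180371813)) [ 0.00376686 -0.00162073  0.0417543 ]
```

Run:
```python
from plan import *
s,p,R=cur();q=s["joint_pos"]
p,R,q=jpath(p,R,q,[(P1,Y,35),(P2,Y,60)],.6,anchor=PORT,wmax=6,dec=0)
p,R,q=jpath(p,R,q,[(P2+[0,0,.002],Y,72)],.6,anchor=PORT,wmax=6,dec=0)
```

```text
2 -1 -4 1 5 0 0.6; 1 -2 -4 0 5 0 0.6; 2 -1 -3 0 5 0 0.6; 0 0 -2 0 5 0 0.6; -1 0 -1 0 5 0 0.6; 0 0 -2 0 5 0 0.6; -1 0 -1 0 5 0 0.6; -1 0 -2 0 5 0 0.6
end [ 0.5295 -0.1695  0.1909] [-1.14  0.46  2.12  1.2   1.18 -0.96] 8
2 0 -4 0 4 0 0.6; 1 0 -4 0 4 0 0.6; 2 0 -4 0 4 0 0.6
end [ 0.522  -0.1739  0.2006] [-1.24  0.61  2.15  1.28  1.35 -1.2 ] 3
```

Request:
carry_out --motion "2 -1 -4 1 5 0 0.6; 1 -2 -4 0 5 0 0.6; 2 -1 -3 0 5 0 0.6; 0 0 -2 0 5 0 0.6; -1 0 -1 0 5 0 0.6; 0 0 -2 0 5 0 0.6; -1 0 -1 0 5 0 0.6; -1 0 -2 0 5 0 0.6"

```text
time: 32.62
position: [0.5301, -0.1694, 0.1904]
ee_rot: [-0.132, 0.835, 0.224, 0.485]
force: [-0.3, 0.7, -4.0]
grip_width: 0.758
```

Run:
```python
from plan import *
s,p,R=cur();q=s["joint_pos"];print(p,s["force"],s["grip_width"],yb(jar_of(p,R)[1]),jar_of(p,R)[0]+jar_of(p,R)[1].apply(PORT)-F)
for n,b in(("side",(220,130,340,260)),("top",(180,150,300,270))):
    d=ctrl.get_image(n);crop(d,n+"26.png",*b,5)
```

```text
[ 0.53008282 -0.16941262  0.19040028] [-0.33596799  0.69221049 -4.03993318] 0.7581293067572439 (np.float64(30.095962471430795), np.float64(60.08447639136647)) [0.00816146 0.0044446  0.02146743]
```

Request:
carry_out --motion "1 0 -5 0 5 0 0.6; -1 0 5 0 -9 0 0.6; 1 4 -5 0 9 0 0.6; -1 -8 5 0 -9 0 0.6; 1 8 -5 0 9 0 0.6; -1 -8 5 0 -9 0 0.6; 1 4 -5 0 9 0 0.6; 0 0 0 0 0 0 0.6"

```text
time: 33.72
position: [0.5278, -0.1705, 0.1942]
ee_rot: [-0.143, 0.814, 0.216, 0.519]
force: [0.2, 0.0, -3.6]
grip_width: 0.763
```

Request:
carry_out --motion "0 0 -8 0 0 0 0.6; 0 0 8 0 -5 0 0.6; 0 0 -8 0 5 0 0.6; 0 6 8 0 -5 0 0.6; 0 -12 -8 0 5 0 0.6; 0 12 8 0 -5 0 0.6; 0 -6 0 0 0 0 0.6; 0 0 0 0 0 0 0.6"

```text
time: 34.72
position: [0.5276, -0.1682, 0.198]
ee_rot: [-0.132, 0.835, 0.223, 0.485]
force: [-0.6, 0.5, -3.1]
grip_width: 0.758
```

Run:
```python
from plan import *
s,p,R=cur();q=s["joint_pos"];print(p,s["force"],s["grip_width"],yb(jar_of(p,R)[1]),jar_of(p,R)[0]+jar_of(p,R)[1].apply(PORT)-F)
for n,b in(("side",(220,130,340,260)),("top",(180,150,300,270))):
    d=ctrl.get_image(n);crop(d,n+"27.png",*b,5)
```

```text
[ 0.52758496 -0.16822818  0.1979791 ] [-0.64561271  0.49972609 -3.11878511] 0.758163988232912 (np.float64(30.07386857451907), np.float64(60.063547428541625)) [0.00562228 0.00567602 0.02906223]
```

Request:
carry_out --motion "0 0 0 0 -8 0 0.6; 0 6 0 0 8 0 0.6; 0 -12 0 0 8 0 0.6; 0 12 0 0 -8 0 0.6; 0 -12 0 0 8 0 0.6; 0 12 -10 0 -8 0 0.6; 0 -6 10 0 0 0 0.6; 0 0 0 0 0 0 0.6"

```text
time: 35.83
position: [0.5274, -0.1676, 0.1967]
ee_rot: [-0.133, 0.835, 0.224, 0.486]
force: [-0.1, -1.1, -3.1]
grip_width: 0.761
```

Request:
carry_out --motion "0 0 -12 0 -8 0 0.6; 0 0 12 0 8 0 0.6; 0 0 -12 0 8 4 0.6; 0 0 12 0 -8 -8 0.6; 0 0 -12 0 8 8 0.6; 0 0 12 0 -8 -4 0.6; 0 0 0 0 0 0 0.6; 0 0 0 0 0 0 0.6"

```text
time: 36.83
position: [0.5279, -0.1685, 0.1991]
ee_rot: [-0.132, 0.835, 0.224, 0.486]
force: [-1.0, 0.7, -3.4]
grip_width: 0.761
```

Run:
```python
from plan import *
s,p,R=cur();q=s["joint_pos"]
f=[ctrl.get_state()["force"][2]]
for i in range(6):
    d=ctrl.get_image("top"); f.append(ctrl.get_state()["force"][2])
print(p,np.round(f,2),s["grip_width"],yb(jar_of(p,R)[1]),jar_of(p,R)[0]+jar_of(p,R)[1].apply(PORT)-F)
p1,R1,q1=jpath(p,R,q,[(P1+[0,0,.02],Y,30),(P1+[0,0,.07],Y,-12)],.6,anchor=PORT,wmax=7,dec=0)
print(q1, mon(q1))
```

```text
[ 0.52794458 -0.16852241  0.19909008] [-3.43 -3.97 -3.18 -4.73 -3.12 -3.83 -3.75] 0.7610847726625558 (np.float64(30.060702777994223), np.float64(60.18210993259727)) [0.00607743 0.00536061 0.03008481]
3 0 2 0 -6 0 0.6; 2 1 1 0 -6 0 0.6; 2 0 1 0 -6 0 0.6; 1 0 1 0 -6 0 0.6; 0 1 0 0 -6 0 0.6; 2 0 -1 0 -7 0 0.6; 0 0 -2 0 -7 0 0.6; 0 0 -2 0 -7 0 0.6
-1 0 -2 0 -7 0 0.6; -3 0 -2 0 -7 0 0.6; -3 0 -2 0 -7 0 0.6
end [ 0.5301 -0.1696  0.2141] [-0.33  0.38  1.48 -0.15  1.42  0.76] 11
[-0.32511176  0.3800912   1.48472985 -0.15498875  1.41541559  0.75647339] (np.float64(0.11354064005314563), array([ 0.48693409, -0.09142373,  0.636844  ]))
```

Request:
carry_out --motion "3 0 2 0 -6 0 0.6; 2 1 1 0 -6 0 0.6; 2 0 1 0 -6 0 0.6; 1 0 1 0 -6 0 0.6; 0 1 0 0 -6 0 0.6; 2 0 -1 0 -7 0 0.6; 0 0 -2 0 -7 0 0.6; 0 0 -2 0 -7 0 0.6"

```text
time: 38.12
position: [0.5352, -0.1662, 0.2068]
ee_rot: [-0.024, 0.963, 0.258, 0.076]
force: [-0.4, 0.3, -4.9]
grip_width: 0.765
```

Request:
carry_out --motion "-1 0 -2 0 -7 0 0.6; -3 0 -2 0 -7 0 0.6; -3 0 -2 0 -7 0 0.6; 0 0 0 0 0 0 0.6; 0 0 0 0 0 0 0.6"

```text
time: 38.75
position: [0.5294, -0.1702, 0.212]
ee_rot: [0.023, 0.961, 0.258, -0.099]
force: [0.1, 0.1, -3.1]
grip_width: 0.762
```

Run:
```python
from plan import *
s,p,R=cur();q=s["joint_pos"]
print(p,s["grip_width"],yb(jar_of(p,R)[1]),jar_of(p,R)[0]+jar_of(p,R)[1].apply(PORT)-F)
for n,b in(("side",(220,130,340,270)),("top",(180,150,300,270))):
    d=ctrl.get_image(n);crop(d,n+"28.png",*b,5)
```

```text
[ 0.52935097 -0.17017342  0.21202109] 0.7620722967691136 (np.float64(29.9883329454571), np.float64(-11.86977012538295)) [0.00406025 0.00147596 0.10741704]
```

Run:
```python
from plan import *
s,p,R=cur();q=s["joint_pos"]
p,R,q=jpath(p,R,q,[(np.array([.50,-.36,.29]),15,-20),(gA+[0,0,.09],-4,-45)],.6,wmax=6,vmax=30,dec=0)
```

```text
-20 21 -2 0 -1 2 0.6; -19 22 -2 1 -1 2 0.6; -19 22 -1 0 -1 2 0.6; -17 23 -2 1 -2 2 0.6; -17 23 -1 0 -1 2 0.6; -16 24 -1 1 -1 2 0.6; -15 24 -1 1 -1 2 0.6; -4 5 24 1 -4 3 0.6
-3 6 23 1 -4 3 0.6; 0 5 23 2 -5 3 0.6; 3 7 23 2 -4 3 0.6; 4 6 21 2 -4 2 0.6; 6 7 21 2 -4 2 0.6
end [ 0.429  -0.4076  0.1317] [-0.63  0.85  1.09 -0.4   1.88  1.03] 13
```

Request:
carry_out --motion "-20 21 -2 0 -1 2 0.6; -19 22 -2 1 -1 2 0.6; -19 22 -1 0 -1 2 0.6; -17 23 -2 1 -2 2 0.6; -17 23 -1 0 -1 2 0.6; -16 24 -1 1 -1 2 0.6; -15 24 -1 1 -1 2 0.6; -4 5 24 1 -4 3 0.6"

```text
time: 39.85
position: [0.4784, -0.3757, 0.2352]
ee_rot: [0.023, 0.974, 0.102, -0.202]
force: [0.8, -0.1, -4.0]
grip_width: 0.758
```

Request:
carry_out --motion "-3 6 23 1 -4 3 0.6; 0 5 23 2 -5 3 0.6; 3 7 23 2 -4 3 0.6; 4 6 21 2 -4 2 0.6; 6 7 21 2 -4 2 0.6; 0 0 0 0 0 0 0.6; 0 0 0 0 0 0 0.6"

```text
time: 40.72
position: [0.4308, -0.4081, 0.1328]
ee_rot: [-0.015, 0.925, -0.029, -0.379]
force: [0.1, -0.4, -3.2]
grip_width: 0.757
```

Run:
```python
from plan import *
s,p,R=cur();q=s["joint_pos"]
print(p,s["force"],s["grip_width"],yb(jar_of(p,R)[1]),jar_of(p,R)[0])
for n,b in(("side",(180,80,340,280)),("top",(190,150,350,270))):
    d=ctrl.get_image(n);crop(d,n+"29.png",*b,4)
    if n=="top": crop(d,"t29b.png",205,190,265,250,10)
    else: crop(d,"s29b.png",280,180,335,225,12)
```

```text
[ 0.43080192 -0.40813745  0.13280438] [ 0.10290918 -0.38445923 -3.20205244] 0.7572950777279661 (np.float64(-3.7246485588629348), np.float64(-44.81808984268975)) [ 0.47764756 -0.41045224  0.09468522]
```

Run:
```python
import cv2,numpy as np
a=cv2.imread("pics/side24.png");b=cv2.imread("pics/side28.png")
# side24: origin (180,90) f4 ; side28: (220,130) f5
a=a[(170-90)*4:(240-90)*4,(245-180)*4:(325-180)*4];b=b[(170-130)*5:(240-130)*5,(245-220)*5:(325-220)*5]
a=cv2.resize(a,(400,350));b=cv2.resize(b,(400,350))
f=lambda x:cv2.createCLAHE(3,(4,4)).apply(cv2.cvtColor(x,cv2.COLOR_BGR2GRAY))
cv2.imwrite("pics/cmp.png",np.hstack([f(a),f(b)]))
d=cv2.imread("pics/side29.png")[:460,100:500]
cv2.imwrite("pics/j29.png",cv2.resize(f(d)[40:340,120:380],None,fx=2.2,fy=2))
```

Request:
carry_out --motion "15 0 15 0 0 0 0.6; 15 0 15 0 0 0 0.6; 14 0 14 0 0 0 0.6; 9 0 9 0 0 0 0.6; 6 0 6 0 -0.2 0 0.6; 0 0 0 0 0 0 0.6; 0 0 0 0 0 0 0.6"

```text
time: 41.7
position: [0.4313, -0.4076, 0.0492]
ee_rot: [-0.015, 0.924, -0.029, -0.381]
force: [0.1, -0.4, -4.2]
grip_width: 0.763
```

Run:
```python
from plan import *
s,p,R=cur();q=s["joint_pos"]
print(p,s["force"],s["grip_width"],yb(jar_of(p,R)[1]),jar_of(p,R)[0])
d=ctrl.get_image("side");crop(d,"side30.png",210,90,320,190,6)
```

```text
[ 0.4313     -0.40756912  0.04920022] [ 0.05937212 -0.36102973 -4.1954239 ] 0.7629099898563153 (np.float64(-3.7355799346832885), np.float64(-45.10781695898717)) [ 0.47795194 -0.40988524  0.01084433]
```

Still ~8 mm up. Lower slowly.

Request:
carry_out --motion "2 0 2 0 0 0 0.6; 2 0 2 0 0 0 0.6; 0.5 0 0.5 0 0 0 0.6; 0 0 0 0 0 0 0.6"

```text
time: 42.25
position: [0.4309, -0.4072, 0.0423]
ee_rot: [-0.015, 0.924, -0.029, -0.382]
force: [0.9, -0.4, -3.4]
grip_width: 0.76
```

Request:
carry_out --motion "0.7 0 0.7 0 0 0 0.6; 0 0 0 0 0 0 0.6"

```text
time: 42.5
position: [0.4309, -0.4073, 0.0417]
ee_rot: [-0.015, 0.924, -0.029, -0.382]
force: [-0.3, 0.2, -1.1]
grip_width: 0.758
```

Request:
carry_out --motion "0.7 0 0.7 0 0 0 0.6; 0 0 0 0 0 0 0.6"

```text
time: 42.75
position: [0.4309, -0.4072, 0.0416]
ee_rot: [-0.015, 0.924, -0.029, -0.382]
force: [0.2, 1.7, 5.1]
grip_width: 0.767
```

Request:
carry_out --motion "0 0 0 0 0 0 0.8; 0 0 0 0 0 0 0.9; 0 0 0 0 0 0 1; 0 0 0 0 0 0 1; 0 0 -15 0 0 0 1; 0 0 -25 0 0 0 1; 0 0 -30 0 0 0 1; 0 0 -35 0 0 0 1"

```text
time: 43.75
position: [0.506, -0.4124, 0.116]
ee_rot: [-0.015, 0.924, -0.029, -0.381]
force: [-0.5, -0.0, 0.1]
grip_width: 0.997
```

Run:
```python
from plan import *
s,p,R=cur();q=s["joint_pos"]
print(p,s["force"],q.round(2))
d=ctrl.get_image("side");crop(d,"side31.png",210,90,340,240,5);crop(d,"s31b.png",280,180,335,225,12)
Rd=frame([0,0,-1],R.apply([0,1,0]));qv=kin.best([.43,-.40,.30],Rd,q);chk(q,qv,4)
kin.jrows(q,qv,1,dec=0,n=9)
```

```text
[ 0.50597947 -0.41241912  0.11603053] [-0.50499068 -0.00419674  0.07024199] [-0.58  0.96  0.87 -0.39  2.    1.02]
0 tip [ 0.52  -0.413  0.13 ] body [ 0.654 -0.423  0.265] wr [ 0.784 -0.432  0.396]
1 tip [ 0.497 -0.423  0.18 ] body [ 0.602 -0.437  0.338] wr [ 0.704 -0.451  0.491]
2 tip [ 0.474 -0.422  0.228] body [ 0.546 -0.437  0.403] wr [ 0.615 -0.452  0.574]
3 tip [ 0.452 -0.414  0.275] body [ 0.487 -0.424  0.461] wr [ 0.522 -0.434  0.642]
4 tip [ 0.43 -0.4   0.32] body [ 0.43 -0.4   0.51] wr [ 0.43  -0.4    0.695]
-21 6 -9 1 5 -1 1; -20 3 -10 1 5 -1 1; -19 0 -13 0 5 0 1; -18 -1 -13 0 5 0 1; -16 -2 -15 0 5 0 1; -15 -4 -16 0 5 0 1; -13 -5 -17 -1 5 0 1; -12 -6 -18 -1 5 0 1
-10 -6 -19 -1 5 1 1
end [ 0.4295 -0.4003  0.3   ] 9
```

Request:
carry_out --motion "-20 5 -12 1 5 -1 1; -20 3 -12 1 5 -1 1; -19 0 -13 0 5 0 1; -18 -1 -13 0 5 0 1; -16 -2 -15 0 5 0 1; -15 -4 -16 0 5 0 1; -13 -5 -17 -1 5 0 1; -12 -6 -18 -1 5 0 1"

```text
time: 44.8
position: [0.4405, -0.4058, 0.2831]
ee_rot: [-0.011, 0.999, -0.027, -0.04]
force: [-0.1, -0.9, 0.5]
grip_width: 0.999
```

Run:
```python
from plan import *
s,p,R=cur();q=s["joint_pos"];print(p,q.round(2))
d=ctrl.get_image("side");np.savez("sidec.npz",**d);crop(d,"side32.png",150,80,340,290,3.8 if 0 else 4);crop(d,"s32b.png",280,180,335,225,12)
t=ctrl.get_image("top");np.savez("topc.npz",**t);crop(t,"top32.png",200,130,360,280,5)
```

```text
[ 0.44052908 -0.40576101  0.28312973] [-0.83  0.35  1.35 -0.04  1.52  0.8 ]
```

```bash
python3 - <<'E'
from h import *
t=dict(np.load("topc.npz"));s=dict(np.load("sidec.npz"))
f=lambda x:cv2.createCLAHE(3,(3,3)).apply(cv2.cvtColor(x,cv2.COLOR_RGB2GRAY))
a=cv2.resize(f(t["image"][195:255,203:263]),(400,400),interpolation=cv2.INTER_CUBIC)
b=cv2.resize(f(s["image"][178:228,283:333]),(400,400),interpolation=cv2.INTER_CUBIC)
cv2.imwrite("pics/bin.png",np.hstack([a,b]))
c=cv2.resize(f(s["image"][115:190,225:295]),(560,600),interpolation=cv2.INTER_CUBIC);cv2.imwrite("pics/jar32.png",c)
E
python3 - <<'E'
from h import *
t=dict(np.load("topc.npz"));s=dict(np.load("sidec.npz"))
k=60/400
for n,d,u0,v0,kk,pts in(("t",t,203,195,.15,[(170,75),(165,90),(245,265),(230,200),(140,120)]),("s",s,283,178,.125,[(548,250),(605,285),(548,200),(500,260),(620,270)])):
    for x,y in pts:
        xx=x-400 if n=="s" else x
        w=P(d,u0+xx*kk-.5,v0+y*kk-.5)
        dd=w-np.array([.531,-.2155,0]);yd=np.array([.9112,-.412,0]);xd=np.array([-.412,-.9112,0])
        print(n,(x,y),w.round(4),"disp x,y",(dd@xd).round(3),(dd@yd).round(3))
E
```

```text
t (170, 75) [ 0.528  -0.1712  0.0117] disp x,y -0.039 -0.021
t (165, 90) [ 0.522  -0.1691  0.011 ] disp x,y -0.039 -0.027
t (245, 265) [ 0.4512 -0.2016  0.0189] disp x,y 0.02 -0.078
t (230, 200) [ 0.4773 -0.1953  0.0115] disp x,y 0.004 -0.057
t (140, 120) [ 0.5057 -0.167   0.1006] disp x,y -0.034 -0.043
s (548, 250) [ 0.461  -0.2215  0.0215] disp x,y 0.034 -0.061
s (605, 285) [ 0.4513 -0.2025  0.0194] disp x,y 0.021 -0.078
s (548, 200) [ 0.4566 -0.2312  0.0355] disp x,y 0.045 -0.061
s (500, 260) [ 0.4722 -0.2307  0.0105] disp x,y 0.038 -0.047
s (620, 270) [ 0.4441 -0.2045  0.0197] disp x,y 0.026 -0.084
```

Run:
```python
from plan import *
s,p,R=cur();q=s["joint_pos"]
g=np.array([.478,-.410,.003])+jarR(-3.8).apply([-.0656,0,.1126]);print(g)
Rt=dialtool(-3.8,200);z=Rt.apply([0,0,1])
qs=kin.best(g-z*.08,Rt,np.array([-1.54,.31,2.1,1.03,.96,1.39]));print(qs.round(2))
chk(q,qs,8)
kin.jrows(q,qs,.4,dec=0,n=15)
```

```text
[ 0.41254422 -0.40565243  0.1156    ]
[-1.55  0.3   2.11  1.03  0.96  1.28]
0 tip [ 0.441 -0.406  0.306] body [ 0.456 -0.41   0.495] wr [ 0.471 -0.414  0.679]
1 tip [ 0.426 -0.392  0.271] body [ 0.423 -0.416  0.46 ] wr [ 0.42  -0.439  0.643]
2 tip [ 0.416 -0.379  0.245] body [ 0.391 -0.418  0.429] wr [ 0.367 -0.455  0.609]
3 tip [ 0.408 -0.369  0.226] body [ 0.36  -0.417  0.403] wr [ 0.313 -0.463  0.576]
4 tip [ 0.401 -0.365  0.213] body [ 0.329 -0.415  0.382] wr [ 0.26  -0.463  0.546]
5 tip [ 0.394 -0.367  0.204] body [ 0.3   -0.411  0.363] wr [ 0.208 -0.454  0.518]
6 tip [ 0.383 -0.375  0.198] body [ 0.27  -0.406  0.347] wr [ 0.16  -0.437  0.493]
7 tip [ 0.366 -0.387  0.193] body [ 0.239 -0.4    0.333] wr [ 0.116 -0.413  0.47 ]
8 tip [ 0.342 -0.401  0.186] body [ 0.208 -0.392  0.321] wr [ 0.078 -0.383  0.451]
-6 -8 20 4 2 5 0.4; -7 -6 18 3 3 5 0.4; -6 -5 15 4 2 5 0.4; -6 -3 13 3 3 6 0.4; -6 -1 11 3 3 6 0.4; -5 0 8 4 2 7 0.4; -3 2 6 3 3 6 0.4; -3 3 4 3 3 7 0.4
0 5 2 3 3 7 0.4; 1 6 0 2 3 8 0.4; 3 7 -1 3 2 7 0.4; 5 7 -4 3 3 8 0.4; 7 9 -4 2 3 7 0.4; 9 9 -6 3 3 8 0.4; 11 9 -7 2 3 8 0.4
end [ 0.3566 -0.4017  0.1721] 15
```

Request:
carry_out --motion "-6 -8 20 4 2 5 0.4; -7 -6 18 3 3 5 0.4; -6 -5 15 4 2 5 0.4; -6 -3 13 3 3 6 0.4; -6 -1 11 3 3 6 0.4; -5 0 8 4 2 7 0.4; -3 2 6 3 3 6 0.4; -3 3 4 3 3 7 0.4"

```text
time: 45.9
position: [0.4082, -0.3595, 0.1882]
ee_rot: [-0.217, 0.866, -0.432, 0.13]
force: [-0.1, 0.6, -0.4]
grip_width: 0.4
```

Request:
carry_out --motion "0 5 2 3 3 7 0.4; 1 6 0 2 3 8 0.4; 3 7 -1 3 2 7 0.4; 5 7 -4 3 3 8 0.4; 7 9 -4 2 3 7 0.4; 9 9 -6 3 3 8 0.4; 11 9 -7 2 3 8 0.4; 0 0 0 0 0 0 0.4"

```text
time: 46.9
position: [0.357, -0.4005, 0.1676]
ee_rot: [0.306, -0.508, 0.774, -0.223]
force: [0.4, 1.1, -0.3]
grip_width: 0.403
```

```bash
cat > meas.py <<'E'
from plan import *
from jarfit import jarfit
def measure(tag,x0=(.478,-.41,-3.8)):
    sd=ctrl.get_image("side");np.savez("sidec.npz",**sd);t=ctrl.get_image("top");np.savez("topc.npz",**t)
    crop(sd,f"s{tag}.png",240,90,320,190,7);crop(t,f"t{tag}.png",270,180,350,270,7)
    for d in ([t],[sd]):
        x,loc,pts=jarfit(d,x0)
        a,rad,q=loc(np.array(x0),pts)
        m=(a>.014)&(rad<.03);u=q@np.array([.70711,0,.70711]);r=-q[:,1]
        U=np.c_[u[m],r[m]];w,v=np.linalg.eigh(np.cov(U.T));print("bar clock",np.degrees(np.arctan2(v[1,1],v[0,1])),np.sqrt(w),m.sum(),U.mean(0))
if __name__=="__main__":
    import sys
    s,p,R=cur();print(p,s["joint_pos"].round(3));measure(sys.argv[1])
E
python3 meas.py 33
```

```text
[ 0.35696091 -0.40052571  0.16760833] [-1.541  0.31   2.108  1.018  0.963  1.294]
jar [ 0.47787199 -0.41011665 -3.89419175] n 977 med 0.0018981807439985808
bar clock 105.23712258307266 [0.00333505 0.01428999] 135 [ 0.00335398 -0.00090692]
jar [ 0.47792427 -0.41041903 -3.08210701] n 829 med 0.0012545503423481569
bar clock 102.56057988861414 [0.00291584 0.01549351] 69 [ 0.00470064 -0.00459856]
```

Run:
```python
from plan import *
s,p,R=cur();q=s["joint_pos"]
g=np.array([.4779,-.4102,.003])+jarR(-3.7).apply([-.0656,0,.1126]);print(g)
Rt=dialtool(-3.7,196);z=Rt.apply([0,0,1])
rows(p,R,[(g-z*.06,Rt),(g+z*.026,Rt)],.4,vmax=18,wmax=4)
print(kin.best(g+z*.026,Rt,q).round(3))
```

```text
[ 0.41243674 -0.40596668  0.1156    ]
0.6 -2 16.1 0.6 0.5 -3.8 0.4; 0 0 17.2 0 0 0 0.4; 0 0 17.2 0 0 0 0.4; -0.1 0 17.2 0 0 0 0.4; 0 0 17.2 0 0 0 0.4; 0 0 17.2 0 0 0 0.4
end [ 0.4307 -0.4071  0.0972] 6 rows
[-1.363  0.488  2.116  1.287  0.789  1.048]
```

Request:
carry_out --motion "0.5 -2 16 0.6 0.5 -4 0.4; 0 0 17 0 0 0 0.4; 0 0 17 0 0 0 0.4; 0 0 17 0 0 0 0.4; 0 0 17 0 0 0 0.4; 0 0 17 0 0 0 0.4; 0 0 0 0 0 0 0.4" --grip_force 20

```text
time: 47.88
position: [0.431, -0.4067, 0.0977]
ee_rot: [0.297, -0.534, 0.754, -0.24]
force: [-0.4, -0.1, -0.4]
grip_width: 0.399
```

Request:
carry_out --motion "0 0 0 0 0 0 0.25; 0 0 0 0 0 0 0.15; 0 0 0 0 0 0 0; 0 0 0 0 0 0 0; 0 0 0 0 0 0 0"

```text
time: 48.5
position: [0.4294, -0.4074, 0.0985]
ee_rot: [0.297, -0.532, 0.755, -0.241]
force: [-4.9, 0.7, 4.0]
grip_width: 0.135
```

Run:
```python
from h import *
s,p,R=cur();print(p,s["force"],R.inv().apply(s["wrist_torque"]),s["grip_width"],s["joint_pos"])
for n,b in(("side",(240,90,320,190)),("top",(270,180,350,270))):
    d=ctrl.get_image(n);crop(d,n+"34.png",*b,6)
```

```text
[ 0.42937003 -0.40739873  0.09847524] [-4.85225394  0.74771489  4.00426936] [-0.32671969  0.14406676  0.00838763] 0.13514315512060132 [-1.36568287  0.4839762   2.11813081  1.28567061  0.78788166  1.04678566]
```

Request:
carry_out --motion "0 0 -1.5 0 0 0 0; 0 0 0 0 0 -6 0; 0 0 0 0 0 -9 0; 0 0 0 0 0 -9 0; 0 0 0 0 0 -9 0; 0 0 0 0 0 -9 0; 0 0 0 0 0 -9 0; 0 0 0 0 0 -9 0" --grip_force 25

```text
time: 49.6
position: [0.4284, -0.4069, 0.099]
ee_rot: [-0.136, 0.84, -0.386, 0.357]
force: [-1.7, -1.2, 0.5]
grip_width: 0.133
```

Request:
carry_out --motion "0 0 0 0 0 -9 0; 0 0 0 0 0 -9 0; 0 0 0 0 0 -9 0; 0 0 0 0 0 -9 0; 0 0 0 0 0 -9 0; 0 0 0 0 0 -9 0; 0 0 0 0 0 -9 0; 0 0 0 0 0 -9 0"

```text
time: 50.6
position: [0.4283, -0.4067, 0.099]
ee_rot: [0.1, 0.906, 0.181, 0.369]
force: [-3.2, -0.2, -0.4]
grip_width: 0.132
```

Request:
carry_out --motion "0 0 0 0 0 -9 0; 0 0 0 0 0 -9 0; 0 0 0 0 0 -9 0; 0 0 0 0 0 -9 0; 0 0 0 0 0 -9 0; 0 0 0 0 0 -9 0; 0 0 0 0 0 -9 0; 0 0 0 0 0 0 0"

```text
time: 51.6
position: [0.4283, -0.4065, 0.0988]
ee_rot: [0.277, 0.68, 0.626, 0.263]
force: [-0.5, 0.4, -0.5]
grip_width: 0.134
```

Run:
```python
from h import *
s,p,R=cur();print(p,s["force"],R.inv().apply(s["wrist_torque"]),s["grip_width"],s["joint_pos"])
for n,b in(("side",(240,90,320,190)),("top",(270,180,350,270))):
    d=ctrl.get_image(n);crop(d,n+"35.png",*b,6)
```

```text
[ 0.42830979 -0.40650204  0.09883431] [-0.4753584   0.40397428 -0.50011908] [ 0.74045406  0.1928041  -0.01303884] 0.13448508833898903 [-1.36754864  0.4821964   2.1190331   1.28109311  0.78942857 -2.35250542]
```

Request:
carry_out --motion "0 0 0 0 0 -8 0; 0 0 0 0 0 -8 0; 0 0 0 0 0 -4 0; 0 0 0 0 0 0 0"

```text
time: 52.2
position: [0.4285, -0.4066, 0.0989]
ee_rot: [0.318, 0.561, 0.734, 0.211]
force: [-0.0, 0.8, -2.8]
grip_width: 0.135
```

```bash
cat > tq.py <<'E'
from h import *
s,p,R=cur();print(p,s["force"].round(1),R.inv().apply(s["wrist_torque"]).round(3),s["grip_width"],s["joint_pos"][5])
E
python3 tq.py
```

```text
[ 0.42847563 -0.40661036  0.09892809] [-0.   0.8 -2.8] [0.656 0.426 0.024] 0.13453449959073993 -2.7003802591476633
```

Request:
carry_out --motion "0 0 0 0 0 -3 0; 0 0 0 0 0 0 0"

```text
time: 52.45
position: [0.4285, -0.4067, 0.099]
ee_rot: [0.324, 0.542, 0.748, 0.203]
force: [0.8, 0.4, -1.6]
grip_width: 0.13
```

```bash
python3 tq.py
```

```text
[ 0.4284916  -0.40671216  0.09903087] [ 0.8  0.4 -1.6] [0.663 0.422 0.002] 0.130392047660862 -2.7525946676350794
```

Request:
carry_out --motion "0 0 0 0 0 -3 0; 0 0 0 0 0 0 0"

```text
time: 52.7
position: [0.4288, -0.4065, 0.0995]
ee_rot: [0.329, 0.522, 0.762, 0.195]
force: [0.3, 2.7, -0.3]
grip_width: 0.132
```

```bash
python3 tq.py
```

```text
[ 0.42883129 -0.40649482  0.09946908] [ 0.3  2.7 -0.3] [0.053 0.485 0.217] 0.13213469944757783 -2.8049921474742048
```

Request:
carry_out --motion "0 0 0 0 0 0.5 0.1; 0 0 0 0 0 0 0.3; 0 0 0 0 0 0 0.4; 0 0 -15 0 0 0 0.4; 0 0 -25 0 0 0 0.4; 0 0 -30 0 0 0 0.4; 0 0 -20 0 0 0 0.4; 0 0 0 0 0 0 0.4"

```text
time: 53.7
position: [0.3645, -0.4039, 0.1638]
ee_rot: [0.33, 0.525, 0.76, 0.194]
force: [-0.1, 0.4, 0.0]
grip_width: 0.403
```

```bash
python3 meas.py 36
```

```text
[ 0.36449946 -0.4039038   0.16383559] [-1.526  0.321  2.118  1.059  0.936 -2.653]
jar [ 0.47670033 -0.41165526 -3.20025   ] n 977 med 0.0014363869581766192
bar clock 66.67980274073041 [0.0033608  0.01400892] 144 [0.00267964 0.00114316]
jar [ 0.47696373 -0.41151185 -2.22829681] n 850 med 0.001308068054548632
bar clock 68.63576427069218 [0.00305421 0.0146397 ] 84 [3.12457796e-03 4.40431392e-05]
```

Run:
```python
from plan import *
s,p,R=cur();q=s["joint_pos"]
for b in (65.7,245.7):
    a=np.radians(b);Rt=frame([0,0,-1],[np.cos(a),np.sin(a),0])
    qt=kin.best([.6105,-.2505,.19],Rt,q);print(b,qt.round(2))
a=np.radians(65.7);Rt=frame([0,0,-1],[np.cos(a),np.sin(a),0])
qt=kin.best([.6105,-.2505,.19],Rt,q)
qv=kin.best([.45,-.32,.30],Rt,q);print(qv.round(2))
chk(q,qv,6);chk(qv,qt,4)
kin.jrows(q,qv,.5,dec=0,n=11);kin.jrows(qv,qt,.5,dec=0,n=7)
```

```text
65.7 [-0.49  0.46  1.39 -0.    1.29 -1.64]
245.7 [-0.49  0.46  1.39  0.    1.29  1.5 ]
[-0.74  0.22  1.48  0.    1.44 -1.89]
0 tip [ 0.351 -0.402  0.177] body [ 0.217 -0.393  0.311] wr [ 0.087 -0.384  0.442]
1 tip [ 0.387 -0.37   0.19 ] body [ 0.263 -0.388  0.333] wr [ 0.143 -0.407  0.472]
2 tip [ 0.408 -0.341  0.203] body [ 0.305 -0.38   0.357] wr [ 0.205 -0.418  0.508]
3 tip [ 0.42  -0.321  0.218] body [ 0.344 -0.369  0.386] wr [ 0.27  -0.415  0.549]
4 tip [ 0.428 -0.313  0.241] body [ 0.381 -0.356  0.42 ] wr [ 0.335 -0.397  0.594]
5 tip [ 0.437 -0.314  0.274] body [ 0.416 -0.34   0.461] wr [ 0.396 -0.365  0.643]
6 tip [ 0.45 -0.32  0.32] body [ 0.45 -0.32  0.51] wr [ 0.45  -0.32   0.695]
0 tip [ 0.45 -0.32  0.32] body [ 0.45 -0.32  0.51] wr [ 0.45  -0.32   0.695]
1 tip [ 0.492 -0.31   0.295] body [ 0.492 -0.31   0.485] wr [ 0.492 -0.31   0.67 ]
2 tip [ 0.533 -0.295  0.269] body [ 0.533 -0.295  0.459] wr [ 0.533 -0.295  0.643]
3 tip [ 0.572 -0.275  0.24 ] body [ 0.572 -0.275  0.43 ] wr [ 0.572 -0.275  0.615]
4 tip [ 0.611 -0.25   0.21 ] body [ 0.611 -0.25   0.4  ] wr [ 0.611 -0.25   0.585]
11 26 9 0 5 -5 0.5; 10 22 7 0 5 -4 0.5; 8 20 4 1 5 -5 0.5; 6 17 2 2 5 -4 0.5; 3 14 -1 2 5 -4 0.5; 1 12 -5 3 4 -3 0.5; -1 9 -8 4 3 -3 0.5; -3 7 -13 4 3 -3 0.5
-6 5 -18 5 3 -2 0.5; -7 3 -22 5 1 -2 0.5; -9 1 -27 6 1 -1 0.5
end [ 0.45   -0.3197  0.3005] 11
-20 15 14 0 0 0 0.5; -18 16 14 0 0 0 0.5; -18 17 16 0 0 0 0.5; -17 19 15 0 0 0 0.5; -16 19 17 0 0 0 0.5; -15 21 17 0 0 0 0.5; -14 22 17 0 0 0 0.5
end [ 0.6106 -0.251   0.19  ] 7
```

Request:
carry_out --motion "0 0 -25 0 0 0 0.4; 11 26 9 0 5 -5 0.4; 10 22 7 0 5 -4 0.4; 8 20 4 1 5 -5 0.4; 6 17 2 2 5 -4 0.4; 3 14 -1 2 5 -4 0.4; 1 12 -5 3 4 -3 0.4; -1 9 -8 4 3 -3 0.4"

```text
time: 54.8
position: [0.4152, -0.3065, 0.234]
ee_rot: [0.102, 0.276, 0.943, 0.155]
force: [-0.1, 0.5, -0.5]
grip_width: 0.399
```

Run:
```python
from plan import *
s,p,R=cur();q=s["joint_pos"];print(p,q.round(2))
a=np.radians(65.7);Rt=frame([0,0,-1],[np.cos(a),np.sin(a),0])
qt=kin.best([.6105,-.2505,.19],Rt,q)
qv=kin.best([.47,-.32,.28],Rt,q)
kin.jrows(q,qv,.5,dec=0,n=5);kin.jrows(qv,qt,.5,dec=0,n=7)
```

```text
[ 0.4152122  -0.30648463  0.23402667] [-1.06  0.22  1.72  0.38  1.3  -2.18]
-7 4 -2 4 3 -2 0.5; -9 5 -6 3 2 -2 0.5; -11 4 -7 4 1 -1 0.5; -14 4 -11 5 1 -2 0.5; -15 4 -14 4 1 -1 0.5
end [ 0.4696 -0.3201  0.2804] 5
-16 14 12 0 0 0 0.5; -16 16 12 0 0 0 0.5; -15 16 12 0 0 0 0.5; -14 18 13 0 0 0 0.5; -14 18 13 0 0 0 0.5; -13 19 14 0 0 0 0.5; -11 20 14 0 0 0 0.5
end [ 0.61   -0.2505  0.19  ] 7
```

Request:
carry_out --motion "-7 4 -2 4 3 -2 0.5; -9 5 -6 3 2 -2 0.5; -11 4 -7 4 1 -1 0.5; -14 4 -11 5 1 -2 0.5; -15 4 -14 4 1 -1 0.5; -16 14 12 0 0 0 0.5; -16 16 12 0 0 0 0.5; -15 16 12 0 0 0 0.5"

```text
time: 55.8
position: [0.5308, -0.2973, 0.2429]
ee_rot: [-0.0, 0.21, 0.978, 0.001]
force: [-0.6, 0.3, 0.4]
grip_width: 0.499
```

Request:
carry_out --motion "-14 18 13 0 0 0 0.5; -14 18 13 0 0 0 0.5; -13 19 14 0 0 0 0.5; -11 20 14 0 0 0 0.5; 0 0 0 0 0 0 0.5"

```text
time: 56.42
position: [0.6093, -0.2495, 0.1897]
ee_rot: [-0.0, 0.209, 0.978, 0.001]
force: [-0.3, 0.2, -0.1]
grip_width: 0.501
```

Run:
```python
from plan import *
s,p,R=cur();q=s["joint_pos"];print(p,q.round(2))
d=ctrl.get_image("side");crop(d,"side37.png",190,120,340,270,5,marks=[(.6109,-.2504,.126)])
t=ctrl.get_image("top");crop(t,"top37.png",190,140,350,290,5)
a=np.radians(65.7);Rt=frame([0,0,-1],[np.cos(a),np.sin(a),0])
rows(p,R,[((.6108,-.2505,.150),Rt),((.6108,-.2505,.094),Rt)],.5,vmax=20,wmax=4)
```

```text
[ 0.6093012  -0.2495242   0.18974886] [-0.49  0.46  1.4   0.    1.29 -1.64]
-0.9 -0.2 19.9 0 0 0.1 0.5; -0.9 -0.1 19.8 0.1 0 0.1 0.5; 0 0 18.7 0 0 0 0.5; 0 0 18.7 0 0 0 0.5; 0 0 18.6 0 0 0 0.5
end [ 0.6108 -0.2505  0.094 ] 5 rows
```

Request:
carry_out --motion "-1 0 20 0 0 0 0.5; -1 0 20 0 0 0 0.5; 0 0 19 0 0 0 0.4; 0 0 19 0 0 0 0.4; 0 0 17 0 0 0 0.4; 0 0 0 0 0 0 0.2; 0 0 0 0 0 0 0; 0 0 0 0 0 0 0" --grip_force 30

```text
time: 57.52
position: [0.6104, -0.2511, 0.0958]
ee_rot: [0.0, 0.21, 0.978, 0.001]
force: [2.5, 4.4, -9.7]
grip_width: 0.124
```

Request:
carry_out --motion "0 0 0 0 0 0 0; 0 0 0 0 0 0 0"

```text
time: 57.78
position: [0.6104, -0.2511, 0.0959]
ee_rot: [0.0, 0.21, 0.978, 0.001]
force: [2.5, 4.4, -12.1]
grip_width: 0.122
```

Request:
carry_out --motion "10 0 0 0 0 0 0; 15 0 0 0 0 0 0; 15 0 0 0 0 0 0; 15 0 0 0 0 0 0; 12 0 0 0 0 0 0; 4 0 0 0 0 0 0; 0 0 0 0 0 0 0" --grip_force 40

```text
time: 58.65
position: [0.5452, -0.2213, 0.0959]
ee_rot: [0.0, 0.21, 0.978, 0.001]
force: [2.2, 7.6, -10.9]
grip_width: 0.122
```

```bash
python3 tq.py
```

```text
[ 0.54521581 -0.22125218  0.09590611] [  2.2   7.6 -10.9] [-1.229  0.19   0.145] 0.12229947338007717 -1.653559117622515
```

Request:
carry_out --motion "2 0 0 0 0 0 0; 0 0 0 0 0 0 0"

```text
time: 58.9
position: [0.5441, -0.2208, 0.0959]
ee_rot: [0.001, 0.21, 0.978, 0.001]
force: [3.5, 6.8, -12.5]
grip_width: 0.12
```

```bash
python3 tq.py
```

```text
[ 0.54414823 -0.22076921  0.09593248] [  3.5   6.8 -12.5] [-1.188 -0.063  0.064] 0.12036356205525839 -1.6537930295291834
```

Request:
carry_out --motion "2 0 0 0 0 0 0; 0 0 0 0 0 0 0"

```text
time: 59.15
position: [0.543, -0.2203, 0.0959]
ee_rot: [0.002, 0.21, 0.978, 0.001]
force: [6.4, 7.1, -14.9]
grip_width: 0.124
```

```bash
python3 tq.py
```

```text
[ 0.54304806 -0.22026242  0.09594299] [  6.4   7.1 -14.9] [-1.271 -0.427  0.045] 0.12355345804462105 -1.6541109886080387
```

Request:
carry_out --motion "2 0 0 0 0 0 0; 0 0 0 0 0 0 0"

```text
time: 59.4
position: [0.5431, -0.2203, 0.0961]
ee_rot: [0.003, 0.21, 0.978, 0.001]
force: [9.4, 5.2, -19.3]
grip_width: 0.123
```

```bash
python3 tq.py
```

```text
[ 0.54310566 -0.22031038  0.0960918 ] [  9.4   5.2 -19.3] [-1.322 -1.15   0.079] 0.12291899549841437 -1.6544052090122459
```

Request:
carry_out --motion "0 0 0 0 0 0 0.2; 0 0 0 0 0 0 0.4; 0 0 0 0 0 0 0.4; 0 0 -20 0 0 0 0.4; 0 0 -30 0 0 0 0.4; 0 0 -40 0 0 0 0.4; 0 0 -40 0 0 0 0.4; 40 -20 0 0 0 0 0.4"

```text
time: 60.4
position: [0.4999, -0.2249, 0.2308]
ee_rot: [0.006, 0.209, 0.978, -0.002]
force: [-0.5, -0.0, -0.3]
grip_width: 0.401
```

Run:
```python
from plan import *
s,p,R=cur();q=s["joint_pos"];print(p,q.round(2))
d=ctrl.get_image("side");np.savez("sidec.npz",**d);crop(d,"side38.png",190,120,340,270,5)
crop(d,"s38b.png",235,180,335,230,8)
```

```text
[ 0.49990445 -0.22491364  0.2307788 ] [-0.55  0.26  1.6   0.    1.27 -1.7 ]
```

Request:
carry_out --motion "20 0 -30 0 0 0 0.4; 30 0 -30 0 0 0 0.4; 30 0 -20 0 0 0 0.4; 30 0 0 0 0 0 0.4; 0 0 0 0 0 0 0.4; 0 0 0 0 0 0 0.4"

```text
time: 61.2
position: [0.3954, -0.1776, 0.3064]
ee_rot: [0.002, 0.21, 0.978, -0.0]
force: [0.4, 0.4, -0.6]
grip_width: 0.4
```

Run:
```python
from rig import ctrl
import cv2,numpy as np
for n in("side","top"):
    d=ctrl.get_image(n); im=cv2.cvtColor(d["image"],cv2.COLOR_RGB2BGR)
    cv2.imwrite(f"pics/fin_{n}.png",cv2.resize(im,(800,600),interpolation=cv2.INTER_CUBIC))
s=ctrl.get_state();print(s["time"],s["position"],s["force"])
```

```text
61.3 [ 0.3957396  -0.17770115  0.30607721] [ 0.62820046 -0.3803397  -0.35773461]
```

View pics/fin_side.png

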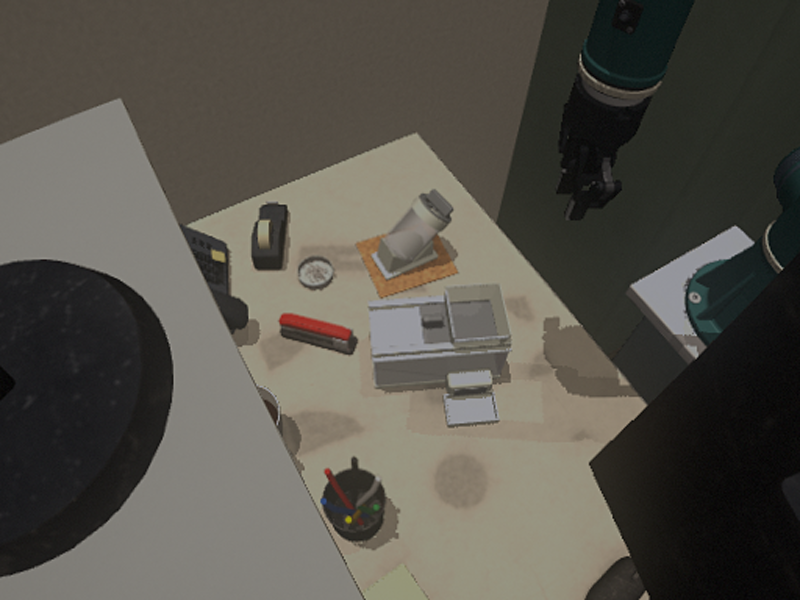

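View pics/fin_top.png

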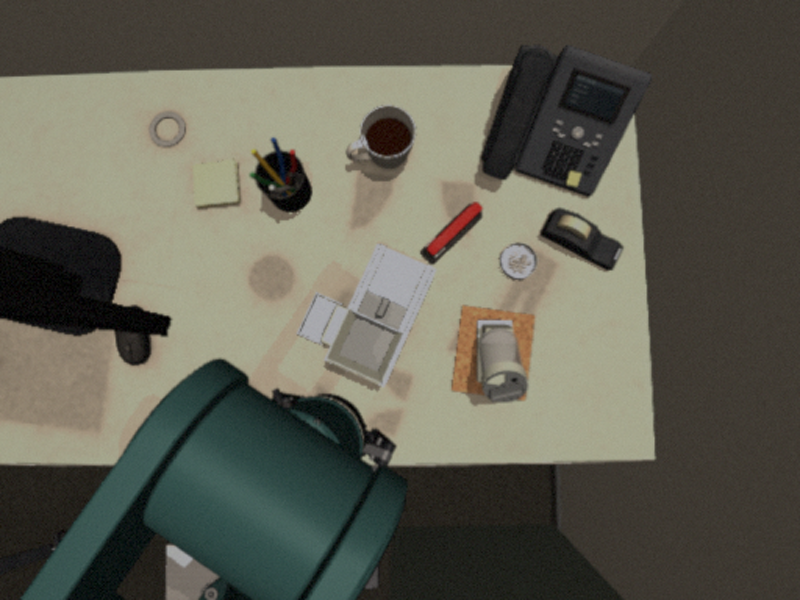

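The side view shows the jar upright on the mat at (415,235), the shutter plate covering the fill hole at (475,320) and no strays. The top view agrees, with the jar at (500,360) inside the cork's edges.

```bash
python3 -c "from rig import ctrl; print(ctrl.sign_off())"
```

```text
the job is handed in; nothing more can be done
None
```

I refilled the dispenser in the order asked and handed the job in at about 61 s.

- **Sequence:** I opened the shutter to its stop, turned the dial to its largest opening, and poured and shook the jar over the funnel. Then I stood the jar back upright on the mat, turned the dial back to its closed stop and slid the shutter shut to its stop.
- **Last pictures (side and top):** They show the jar upright on its foot on the cork, the shutter plate covering the fill hole, and no mints on the desk or dish. The other things were left alone, and the arm is clear of everything.
- **Mints, not fully confirmed:** I saw about 4 mints in the jar at the start. Only 2 could be seen directly on the bin floor, since the lid hides most of it. I take the rest to be in the bin because the jar looked empty after shaking and no strays were seen.
- **Dial and shutter ends:** I judged both from the force rising at the stops, backed up by the pictures.
- **One disagreement:** The real fingertips were about 19–20 mm behind the reported TCP, and I allowed for that in the later moves.

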